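Shut the spice jar left open in a tray that may be held by its catch

ROBOT

A 6-joint arm with a two-finger parallel gripper is mounted at the origin on the work surface. World frame = base frame: x ahead of the robot, y to its left, z up, the work surface at z = 0. Lengths are in mm, angles in degrees, forces in N, time in s.
With the tool pointing down it reaches from about 350 to 850 mm from the base axis. Payload 8.1 kg.
Tool frame: the origin (TCP) lies midway between the tips of the shut fingers; the grasp point (between the pads) lies 19 mm behind it (r.tcp_to_grasp is the distance from the TCP to the grasp point, in mm); z points along the fingers, y is the direction in which the jaws open and shut (so a half turn about z gives the same grasp; the last joint's range is limited). The gripper opens to 85 mm and grips with 20 to 120 N. Pads are 22 mm wide; open, the fingers measure 114 mm over their backs; the gripper's body (76 mm by 85 mm) begins 54 mm behind the grasp point. The pads swing forward as they close: fully open they stand 13 mm farther back than shut.
Start: joints at [-77.2, 7.471, 85.268, -0, 87.261, -4.893], TCP at [182.369, -571.617, 208.692] pointing down, gripper open.
Joint ranges: [-169.43, 169.43], [-51.17, 129.36], [1.28, 143.12], [-76.62, 256.62], [0, 156.53], [-152.29, 152.29]. Speed limits (degrees/s): [136.94, 136.94, 159.86, 180, 180, 180].

INTERFACE

Orientations are given as [roll, pitch, yaw] about the fixed x, y, z axes, in that order (R = Rz(yaw) Ry(pitch) Rx(roll)).
In Python, from bench import r gives the robot as it stands.
- The arm moves only by the tool jog_arm, never from a script. Its argument "targets" is a list of rows, each a list of 7 numbers: the shift along the tool's x, y, z in m, then the turn, a rotation vector about the tool's x, y, z in rad, then the closure, from 0 (fully open) to 1 (shut). In form: [[dx, dy, dz, wx, wy, wz, claw], ...]. A call has 1 to 5 rows; each row is the pose to reach, as a shift and turn from the pose commanded when the call began, along the tool's axes at that moment; what a row does not reach only later rows make up. A row lasts 1/12 s, in which the tool goes at most 41.7 mm and 7.16 degrees, less where a joint would pass 70% of its speed; a pose out of reach is approached as far as the arm can. A call with a gripper value outside its range is refused whole. The fingers move at their own pace and stop on an object; "newtons" is the grip in N (left out, the last holds). Time passes only in rows, so rows that repeat a pose let the fingers close. It gives the time, the measured TCP pose, the force and the opening at its end, in the units of the state.
- r.sense(): the state, without advancing time (a new reading comes with each control period).
- r.snapshot(name): name is "side" or "top" or "wrist"; returns a dict with "pixels" (384x512x3 uint8, red, green, blue), "fx", "fy", "cx", "cy" (pixels), "origin" and "attitude" of the camera in the world. Camera axes: x right, y down, z forward; pixel columns grow to the right and rows downward; lengths in mm; the calibration is good to about 2 mm. A picture is of the moment at which its call begins. There is no depth.
- r.hand_in(): hands the job in, once; it reports no verdict.
The state is a dict: "time": time; "joint_pos": joint angles; "qd": joint speeds; "joint_efforts": joint torques, N m; "tool_pos": TCP position; "tcp_rot": TCP orientation; "ft_force": force on the tool from outside, world axes, zero at the start; "wrist_torque": the same for the moment, N m; "finger_gap": finger opening in mm.
Only numpy, scipy, OpenCV 4.12 (cv2) and the standard library are available. Lean on these libraries where they do the work, as an engineer would, in place of code of your own. Each camera call takes 0.05 s, during which the arm holds its last target.

TASK

The red-capped jar in the spice rack's pull-out tray has been left open: pull the tray right out by its white knob, press the red flip cap fully shut, and push the tray fully home again. The tray may or may not be held by the lever catch on the rack's roof, and only a tug on the knob will tell; if the tray is held, flick the lever over to its other side and it comes free. Leave the other caps shut and do not knock over the jars or the glass shaker.

Things in the scene. Friction and masses are not known exactly. Their poses are not given: they have to be found in the camera images.
- rack: Fixed spice rack, dark wood roof, dark red sides, 227 x 220 x 145 mm. Origin: centre of its underside; x points away from its front (the tray comes out along -x), y left, z up. Roof at z 135 to 145 mm, x -112 to +115 mm. A steel rail runs along the roof's side and back edges (sides from x = -50 mm on), top at z 165 mm; a pepper mill stands at the back of the roof.
- roof_edge (a point): Middle of the roof's front lower edge, 135 mm above the table, at the rack's x = -112 mm. The roof overhangs the shut tray's face (rack x = -90 mm) by 22 mm, right above the knob: the knob can be grasped only with the tool tilted some 28 to 40 degrees, coming down from the front.
- tray (a joint): Travel of the tray along the rack's -x: 0 = home, 0.125 m = right out (stop). About 2 N friction; stays where left. If held by the catch it gives about 3 mm, then stops dead. Dark red front panel 196 mm wide, z 12 to 125 mm. Three jars stand side by side behind it, 54 mm apart in y, centres 39 mm behind its face; out by 100 mm or more they are clear of the roof.
- tray_knob (a point): Grasp point on the axis of the tray's white knob, 26 mm in front of the panel's face, 88 mm above the table; moves with the tray, axes as the rack. The knob is round about the rack's x: head 28 mm in diameter, 19 to 34 mm from the panel, neck 20 mm, end 38 mm from the panel. Grasp it across the rack's y.
- catch (a joint): Lean of the catch lever on the roof, about an axis along the rack's x. Top-heavy, it lies at one of two stops, -0.6 or +0.6 rad (+ leans to the rack's +y). One side holds the tray (and bars an open one from going home), the other frees it; which is which differs from start to start and cannot be seen. Pushed sideways past upright (under 1 N) it falls to the other side.
- catch_tip (a point): Centre of the black 20 mm ball on the catch lever, 50 mm above the lever's axis, which runs at the rack's y = 0, 140 mm above the table; the lever stands at the rack's x = -70 mm. Stem below 16 mm (x) by 10 mm; dark guides at its foot rise to 159 mm. At a stop the ball's centre is 28 mm to the side, 181 mm above the table.
- red_cap (a joint): Opening of the red flip cap: 0 = fully shut, 1.9 rad = most open. Starts open, about upright (1.3 to 1.75). Stays where it is left (stiff hinge, about 0.5 N at its free edge); turns about an axis along the rack's x.
- red_hinge (a point): Middle of the red cap's hinge, at the jar's +y top edge, 80 mm above the table; axes as the rack. The shut cap reaches 43 mm from it towards -y, 40 mm wide in x, 6 mm thick, top face at 86 mm. Open, it stands up to 123 mm above the table and may lean up to 0.2 rad past upright to +y: push it over to -y, then press down on it.
- red_mid (a point): Centre, half-way up, of the jar with the red cap: amber, square, 44 x 44 x 64 mm without its flip cap, loose in one of the tray's three pockets (any of them), upright.
- white_cap (a joint): Opening of the white cap of a jar of the same build in another pocket: 0 = shut, as it starts and must stay.
- white_mid (a point): Centre, half-way up, of the white-capped jar (same build as the red one; its shut cap's top is 86 mm above the table).
- green_cap (a joint): Opening of the green cap of a jar of the same build in the third pocket: 0 = shut, as it starts and must stay.
- green_mid (a point): Centre, half-way up, of the green-capped jar (same build).
- shaker: Glass jar with a red screw lid, 68 mm in diameter, 110 mm tall, on the table to the left. Origin: centre of its underside.

How it is judged:
By the outcome, as a careful person would: the job done as asked, in the order asked, and still so for the second after the job is handed in, with the robot touching nothing.
It also fails if it takes over 72 s, if anything falls off the work surface, if the arm or the gripper's body presses on something with over 40 N, if the wrist force passes 120 N, or if a joint passes its speed limit or range.

## Working session

There is one attempt and no reset: what is moved stays moved. The work goes in short steps, Python scripts to look and compute and a tool call to move; the robot and the scene stay as the last step left them, time stands still between calls to the robot, and variables do not carry over. Pictures are saved under pics/ and viewed, and the job is handed in when it is done.

Besides the shell and the picture viewer there is one more tool, called after ">>>" by a JSON object that holds its "api" and its "payload", one argument or row to a line. jog_arm: Moves the arm, as the interface text tells. Its arguments: {"type":"object","properties":{"targets":{"type":"array","items":{"type":"array","items":{"type":"number"}}},"newtons":{"type":"number"}},"required":["targets"]}

```bash
ls; mkdir -p pics; python3 - <<'E'
from bench import r
import cv2,json
s=r.sense();print(s)
for n in("side","top","wrist"):
    d=r.snapshot(n);cv2.imwrite(f"pics/{n}0.png",cv2.cvtColor(d["pixels"],cv2.COLOR_RGB2BGR))
    print(n,{k:v for k,v in d.items() if k!="pixels"})
E
```

```text
pics
{'time': 0.0, 'joint_pos': array([-7.71980583e+01,  7.51539081e+00,  8.53291558e+01,  1.78845516e-04,
        8.72603659e+01, -4.89296260e+00]), 'qd': array([ 0.07325009, -0.00792473, -0.08021886,  0.0664548 , -0.0257914 ,
       -0.11825289]), 'joint_efforts': array([-3.78418787e-03, -5.69405615e+01, -5.00557244e+01, -3.72476607e-04,
        1.43785664e-02, -3.82271980e-05]), 'tool_pos': array([ 182.26298977, -571.03609927,  207.64269255]), 'tcp_rot': array([-1.79895485e+02, -9.12642998e-03,  1.76948872e+01]), 'ft_force': array([ 0.39891262,  0.01587087, -0.37204636]), 'wrist_torque': array([-0.02162933, -0.02399649,  0.00740888]), 'finger_gap': 85.3596606139721}
side {'fx': 432.97664258402557, 'fy': 432.97664258402557, 'cx': 250.04505344674516, 'cy': 194.91754642935885, 'origin': array([592.61174566, 737.68988531, 796.98614232]), 'attitude': array([-140.40567808,    0.19863362, -177.77977495])}
top {'fx': 448.06357893342084, 'fy': 448.06357893342084, 'cx': 254.61088117688843, 'cy': 202.91471774419875, 'origin': array([ 446.51721667,  167.39922151, 1115.92876265]), 'attitude': array([-170.718191  ,   -0.76126577,  -88.93953051])}
wrist {'fx': 309.35477255570447, 'fy': 309.35477255570447, 'cx': 249.68807508068346, 'cy': 194.96114100039824, 'origin': array([ 250.07422588, -549.64893247,  373.28343623]), 'attitude': array([ 1.63924722e+02,  8.12973668e-02, -7.22983893e+01])}
```

View pics/side0.png

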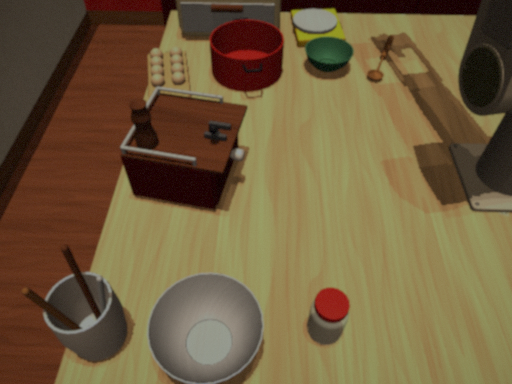

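View pics/top0.png

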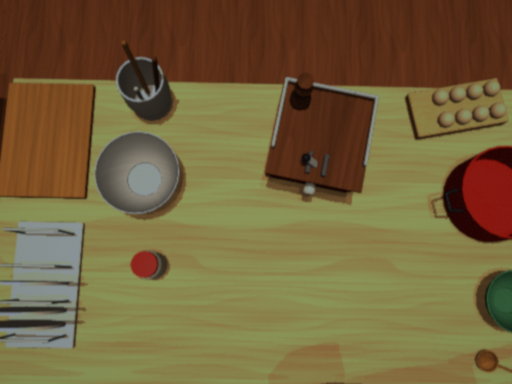

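View pics/wrist0.png

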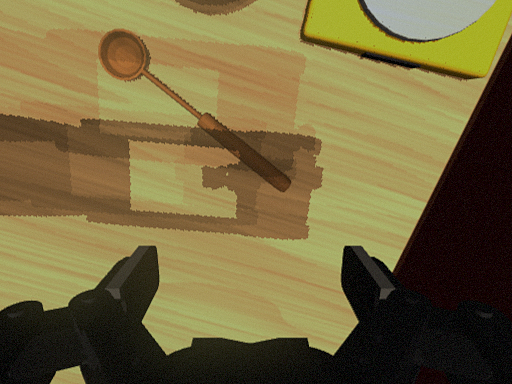

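The side view shows the rack at about (185,145), with its knob at (238,154). In the top view the roof's front corners are at about (266,176) and (361,191), and the knob is at (309,189). I'll zoom in.

```bash
python3 - <<'E'
import cv2
a=cv2.imread("pics/top0.png")[65:205,250:390];cv2.imwrite("pics/topz.png",cv2.resize(a,None,fx=4.2,fy=4.2,interpolation=cv2.INTER_CUBIC))
a=cv2.imread("pics/side0.png")[80:215,110:255];cv2.imwrite("pics/sidez.png",cv2.resize(a,None,fx=4.2,fy=4.2,interpolation=cv2.INTER_CUBIC))
E
```

```text
(no output)
```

View pics/topz.png

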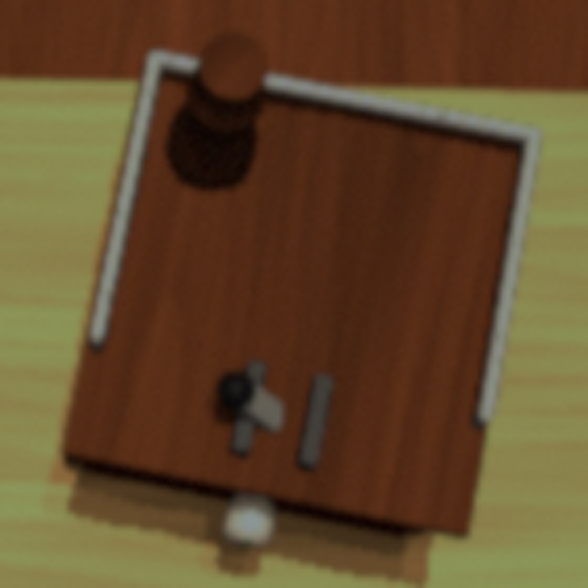

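View pics/sidez.png

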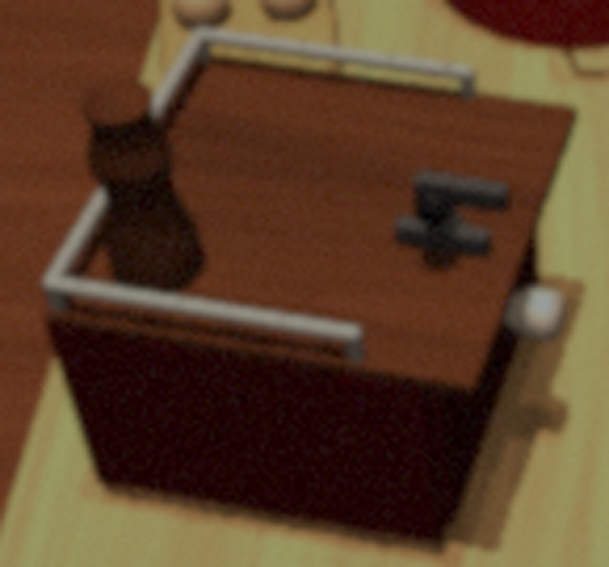

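```bash
cat > h.py <<'E'
import numpy as np
from scipy.spatial.transform import Rotation as R
CAL={"side":(432.97664,250.045,194.9175,[592.61174566,737.68988531,796.98614232],[-140.40567808,0.19863362,-177.77977495]),
"top":(448.06358,254.61088,202.9147,[446.51721667,167.39922151,1115.92876265],[-170.718191,-0.76126577,-88.93953051])}
def proj(cam,P,cal=None):
    f,cx,cy,o,a=cal or CAL[cam]
    p=(np.atleast_2d(P)-o)@R.from_euler('xyz',a,degrees=True).as_matrix()
    return np.c_[f*p[:,0]/p[:,2]+cx,f*p[:,1]/p[:,2]+cy]
def rack2w(p,pose):
    x,y,t=pose;p=np.atleast_2d(np.array(p,float));c,s=np.cos(t),np.sin(t)
    return np.c_[x+c*p[:,0]-s*p[:,1],y+s*p[:,0]+c*p[:,1],p[:,2]]
def ray(cam,u,z,cal=None):
    f,cx,cy,o,a=cal or CAL[cam]; o=np.array(o)
    d=R.from_euler('xyz',a,degrees=True).as_matrix()@[(u[0]-cx)/f,(u[1]-cy)/f,1]
    return o+d*(z-o[2])/d[2]
E
python3 - <<'E'
from h import *
from scipy.optimize import least_squares
T=lambda u,v:(u/4.2+250,v/4.2+65)
S=lambda u,v:(u/4.2+110,v/4.2+80)
obs=[("top",T(65,457),(-112,110,145)),("top",T(467,532),(-112,-110,142)),("top",T(236,388),(-70,28,181)),
("side",S(472,386),(-112,110,145)),("side",S(573,106),(-112,-110,145)),("side",S(540,309),(-123,0,88)),("top",T(249,522),(-121,0,88)),("side",S(430,205),(-70,28,181))]
def res(p): return np.concatenate([proj(c,rack2w(P,p))[0]-u for c,u,P in obs])
s=least_squares(res,[700,50,-.2],loss='soft_l1');print(s.x,np.degrees(s.x[2]));print(res(s.x).reshape(-1,2).round(1))
p=s.x
print(proj("top",rack2w([(115,110,145),(115,-110,145),(-50,106,165),(-50,-106,165)],p)))
print("knob",rack2w((-116,0,88),p))
print("shaker",ray("top",(146,264),110))
E
```

```text
[ 7.65730690e+02  9.38755036e+00 -1.74407306e-01] -9.992802524235271
[[-1.2 -1.4]
 [ 0.4 -0.1]
 [-0.2 -0.2]
 [ 0.2 -1. ]
 [-0.5 -1.2]
 [ 1.9  0.6]
 [-0.4  1.3]
 [-0.2 -0.4]]
[[282.87057214  78.04454864]
 [377.10063295  95.91065484]
 [271.72279273 143.69094156]
 [366.75645233 161.97361945]]
knob [[651.49046097  29.51638832  88.        ]]
shaker [468.88297675 395.44715795 110.        ]
```

```bash
cat > plan.py <<'E'
import numpy as np,json,sys
from scipy.spatial.transform import Rotation as R, Slerp
POSE=(765.7,9.4,-10.0)
def rk(p,tray=0):
    t=np.radians(POSE[2]);c,s=np.cos(t),np.sin(t);x,y=p[0]-tray,p[1]
    return np.array([POSE[0]+c*x-s*y,POSE[1]+s*x+c*y,p[2]])
def ori(pitch,yaw=-10,roll=180): return R.from_euler('xyz',[roll,pitch,yaw],degrees=True)
def load():
    d=json.load(open('cmd.json'));return np.array(d['p']),R.from_quat(d['q'])
def save(p,q): json.dump({'p':list(p),'q':list(q.as_quat())},open('cmd.json','w'))
def init(): save([182.369,-571.617,208.692],ori(0,17.693))
def plan(wps,step=38,ang=6.8):
    """wps: list of (tcp pos mm, Rotation, claw); prints calls"""
    p,q=load();rows=[]
    for P,Q,cl in wps:
        P=np.array(P,float);n=int(max(1,np.ceil(np.linalg.norm(P-p)/step),np.ceil(np.degrees((q.inv()*Q).magnitude())/ang)))
        sl=Slerp([0,1],R.concatenate([q,Q]))
        for i in range(1,n+1): rows.append((p+(P-p)*i/n,sl(i/n),cl))
        p,q=P,Q
    p,q=load()
    for k in range(0,len(rows),5):
        out=[]
        for P,Q,cl in rows[k:k+5]:
            out.append([round(float(v),4) for v in q.inv().apply(P-p)/1000]+[round(float(v),3) for v in (q.inv()*Q).as_rotvec()]+[cl])
        print(json.dumps([[0.0 if v==0 else v for v in o] for o in out]))
        o=out[-1];p,q=p+q.apply(np.array(o[:3])*1000),q*R.from_rotvec(o[3:6])
    save(p,q);print("end",p.round(1),q.as_euler('xyz',degrees=True).round(1))
def tcp_for(g,Q,d=19): return np.array(g)+Q.apply([0,0,d])
E
python3 - <<'E'
from plan import *
init()
Q=ori(-35);k=rk((-116,0,88));pre=tcp_for(k,Q,19-80)
plan([([300,-380,260],ori(-10,5),0),(pre,Q,0)])
E
```

```text
[[0.0243, -0.021, -0.0073, -0.003, 0.025, 0.032, 0.0], [0.0487, -0.0419, -0.0147, -0.006, 0.05, 0.063, 0.0], [0.073, -0.0629, -0.022, -0.008, 0.074, 0.095, 0.0], [0.0973, -0.0839, -0.0293, -0.011, 0.099, 0.126, 0.0], [0.1216, -0.1049, -0.0366, -0.014, 0.124, 0.158, 0.0]]
[[0.0215, -0.0245, -0.0048, -0.003, 0.025, 0.031, 0.0], [0.043, -0.049, -0.0096, -0.005, 0.05, 0.063, 0.0], [0.0669, -0.0733, 0.0014, -0.013, 0.079, 0.079, 0.0], [0.0907, -0.0975, 0.0125, -0.02, 0.107, 0.096, 0.0], [0.1146, -0.1218, 0.0236, -0.027, 0.136, 0.112, 0.0]]
[[0.0193, -0.027, 0.0133, -0.007, 0.029, 0.016, 0.0], [0.0386, -0.054, 0.0267, -0.013, 0.058, 0.033, 0.0], [0.0579, -0.081, 0.04, -0.02, 0.087, 0.049, 0.0], [0.0772, -0.1081, 0.0533, -0.027, 0.116, 0.065, 0.0], [0.0965, -0.1351, 0.0667, -0.034, 0.145, 0.081, 0.0]]
[[0.015, -0.0289, 0.0149, -0.006, 0.029, 0.017, 0.0], [0.03, -0.0578, 0.0297, -0.013, 0.057, 0.033, 0.0], [0.045, -0.0867, 0.0446, -0.02, 0.086, 0.049, 0.0], [0.06, -0.1155, 0.0595, -0.027, 0.115, 0.065, 0.0], [0.075, -0.1444, 0.0743, -0.033, 0.144, 0.082, 0.0]]
[[0.0103, -0.0305, 0.0158, -0.007, 0.029, 0.016, 0.0], [0.0206, -0.0609, 0.0315, -0.014, 0.058, 0.032, 0.0]]
end [617.   35.6 137.9] [180. -35. -10.]
```

```bash
python3 - <<'E'
s=open('plan.py').read()
i=s.index('def plan(');j=s.index('def tcp_for')
s=s[:i]+'''def plan(wps,step=38,ang=6.5):
    p,q=load()
    for P,Q,cl in wps:
        P=np.array(P,float);p0,q0=p,q
        n=int(max(1,np.ceil(np.linalg.norm(P-p)/step),np.ceil(np.degrees((q.inv()*Q).magnitude())/ang)))
        m=int(np.ceil(n/5));sl=Slerp([0,1],R.concatenate([q,Q]))
        for i in range(1,m+1):
            T,S=p0+(P-p0)*i/m,sl(i/m)
            o=[round(float(v),3)+0.0 for v in q.inv().apply(T-p)/1000]+[round(float(v),3 if i==m else 2)+0.0 for v in (q.inv()*S).as_rotvec()]
            nr=int(max(1,np.ceil(np.linalg.norm(o[:3])*1000/step),np.ceil(np.degrees(np.linalg.norm(o[3:]))/ang)))
            p,q=p+q.apply(np.array(o[:3])*1000),q*R.from_rotvec(o[3:6])
            print(nr,'x',o+[cl])
    save(p,q);print("end",p.round(1),q.as_euler('xyz',degrees=True).round(1))
'''+s[j:]
open('plan.py','w').write(s)
E
cat > st.py <<'E'
from bench import r
from plan import *
s=r.sense();p,q=load()
print('t',s['time'],'tcp',s['tool_pos'].round(1),s['tcp_rot'].round(1),'F',s['ft_force'].round(1),'gap',round(s['finger_gap'],1),'cmd',p.round(1),q.as_euler('xyz',degrees=True).round(1),'j',s['joint_pos'].round(0))
E
python3 - <<'E'
from plan import *
init()
Q=ori(-35);k=rk((-116,0,88));pre=tcp_for(k,Q,19-80)
plan([([300,-380,260],ori(-10,5),0),(pre,Q,0)])
E
```

```text
4 x [0.085, -0.073, -0.026, -0.01, 0.09, 0.11, 0]
4 x [0.079, -0.083, -0.019, -0.01, 0.084, 0.111, 0]
5 x [0.108, -0.129, 0.061, -0.03, 0.14, 0.08, 0]
5 x [0.089, -0.138, 0.07, -0.04, 0.15, 0.08, 0]
5 x [0.066, -0.148, 0.076, -0.031, 0.143, 0.084, 0]
end [617.   35.7 138.1] [-180.  -35.  -10.]
```

>>> {"api": "jog_arm", "payload": {
  "targets": [
    [0.085,-0.073,-0.026,-0.01,0.09,0.11,0],
    [0.085,-0.073,-0.026,-0.01,0.09,0.11,0],
    [0.085,-0.073,-0.026,-0.01,0.09,0.11,0],
    [0.085,-0.073,-0.026,-0.01,0.09,0.11,0]
  ]
}}

```text
time: 0.48
tool_pos: [243.7, -473.2, 236.3]
tcp_rot: [179.7, -5.3, 11.5]
ft_force: [0.1, 0.1, 0.7]
finger_gap: 85.5
```

>>> {"api": "jog_arm", "payload": {
  "targets": [
    [0.079,-0.083,-0.019,-0.01,0.084,0.111,0],
    [0.079,-0.083,-0.019,-0.01,0.084,0.111,0],
    [0.079,-0.083,-0.019,-0.01,0.084,0.111,0],
    [0.079,-0.083,-0.019,-0.01,0.084,0.111,0]
  ]
}}

```text
time: 0.82
tool_pos: [302.6, -376.5, 262.1]
tcp_rot: [179.9, -10.2, 5.2]
ft_force: [-0.1, -0.4, 1.0]
finger_gap: 85.6
```

>>> {"api": "jog_arm", "payload": {
  "targets": [
    [0.108,-0.129,0.061,-0.03,0.14,0.08,0],
    [0.108,-0.129,0.061,-0.03,0.14,0.08,0],
    [0.108,-0.129,0.061,-0.03,0.14,0.08,0],
    [0.108,-0.129,0.061,-0.03,0.14,0.08,0],
    [0.108,-0.129,0.061,-0.03,0.14,0.08,0]
  ]
}}

```text
time: 1.23
tool_pos: [406.8, -236.8, 217.0]
tcp_rot: [179.6, -18.0, 0.4]
ft_force: [0.1, 0.2, 0.4]
finger_gap: 85.4
```

>>> {"api": "jog_arm", "payload": {
  "targets": [
    [0.089,-0.138,0.07,-0.04,0.15,0.08,0],
    [0.089,-0.138,0.07,-0.04,0.15,0.08,0],
    [0.089,-0.138,0.07,-0.04,0.15,0.08,0],
    [0.089,-0.138,0.07,-0.04,0.15,0.08,0],
    [0.089,-0.138,0.07,-0.04,0.15,0.08,0]
  ]
}}

```text
time: 1.65
tool_pos: [512.6, -98.3, 176.8]
tcp_rot: [179.0, -26.7, -4.3]
ft_force: [-0.8, 0.5, -0.6]
finger_gap: 85.5
```

>>> {"api": "jog_arm", "payload": {
  "targets": [
    [0.066,-0.148,0.076,-0.031,0.143,0.084,0],
    [0.066,-0.148,0.076,-0.031,0.143,0.084,0],
    [0.066,-0.148,0.076,-0.031,0.143,0.084,0],
    [0.066,-0.148,0.076,-0.031,0.143,0.084,0],
    [0.066,-0.148,0.076,-0.031,0.143,0.084,0]
  ]
}}

```text
time: 2.07
tool_pos: [618.0, 39.6, 135.8]
tcp_rot: [180.0, -34.9, -9.8]
ft_force: [0.2, -0.8, 0.1]
finger_gap: 85.2
```

```bash
python3 - <<'E'
exec(open('st.py').read())
import cv2
d=r.snapshot("wrist");cv2.imwrite("pics/w1.png",cv2.cvtColor(d["pixels"],cv2.COLOR_RGB2BGR))
from h import proj
cal=(d['fx'],d['cx'],d['cy'],d['origin'],d['attitude'])
print(proj('w',[rk((-124,0,88)),rk((-112,110,145)),rk((-112,-110,145)),rk((-70,28,181))],cal))
E
```

```text
t 2.0667 tcp [618.   39.6 135.8] [180.  -34.9  -9.8] F [ 0.2 -0.8  0.1] gap 85.2 cmd [617.   35.7 138.1] [-180.  -35.  -10.] j [  4. -17. 124. -12.  40. 111.]
[[255.78128406 211.895628  ]
 [ 70.76443243 165.42511957]
 [444.52431641 166.60774458]
 [205.22901797  63.82939534]]
```

View pics/w1.png

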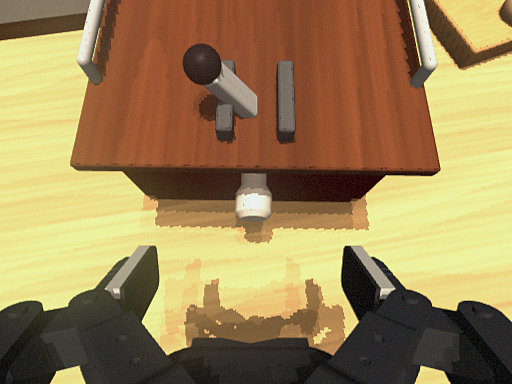

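>>> {"api": "jog_arm", "payload": {
  "targets": [
    [0,0,0.03,0,0,0,0],
    [0,0,0.06,0,0,0,0],
    [0,0,0.08,0,0,0,0.2],
    [0,0,0.08,0,0,0,0.2]
  ]
}}

```text
time: 2.45
tool_pos: [660.3, 26.7, 66.8]
tcp_rot: [179.8, -34.6, -9.9]
ft_force: [-1.2, -0.6, -1.1]
finger_gap: 68.5
```

```bash
python3 - <<'E'
from plan import *
p,q=load();save(p+q.apply([0,0,80]),q)
exec(open('st.py').read())
import cv2
d=r.snapshot("wrist");cv2.imwrite("pics/w2.png",cv2.cvtColor(d["pixels"],cv2.COLOR_RGB2BGR))
d=r.snapshot("side");cv2.imwrite("pics/s2.png",cv2.resize(cv2.cvtColor(d["pixels"],cv2.COLOR_RGB2BGR)[60:220,110:310],None,fx=3.7,fy=3.7))
E
```

```text
t 2.45 tcp [660.3  26.7  66.8] [179.8 -34.6  -9.9] F [-1.2 -0.6 -1.1] gap 68.5 cmd [662.2  27.7  72.5] [-180.  -35.  -10.] j [  2.  -4. 120. -14.  30. 112.]
```

View pics/w2.png

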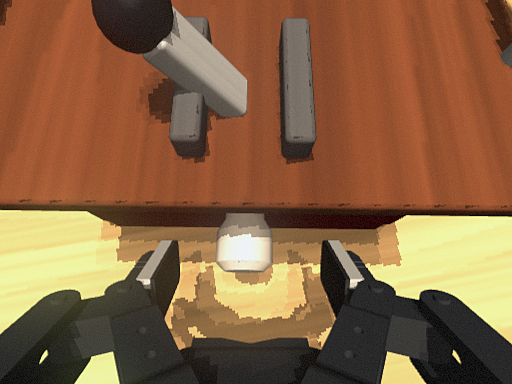

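View pics/s2.png

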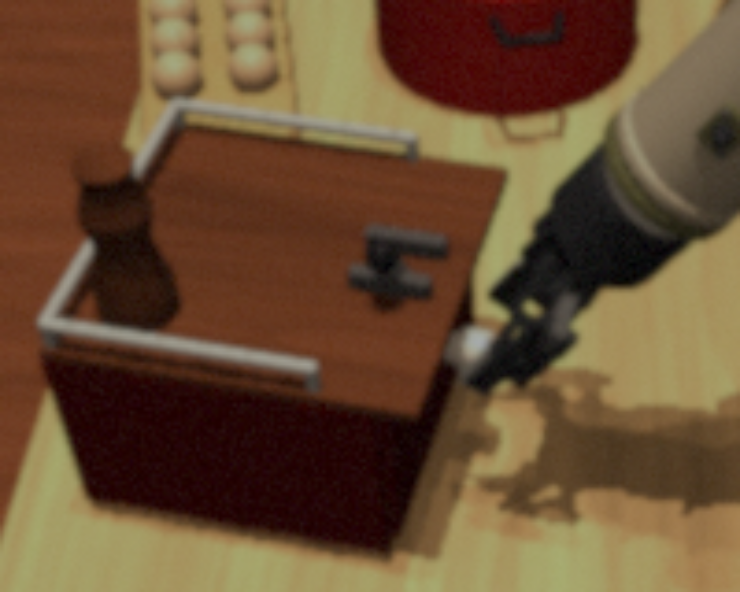

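>>> {"api": "jog_arm", "payload": {
  "targets": [
    [0,0,0,0,0,0,0.35],
    [0,0,0,0,0,0,0.35]
  ]
}}

```text
time: 2.72
tool_pos: [662.9, 27.6, 74.5]
tcp_rot: [-180.0, -35.1, -10.0]
ft_force: [0.4, 0.0, 0.1]
finger_gap: 55.7
```

```bash
python3 - <<'E'
exec(open('st.py').read())
import cv2
from h import proj
d=r.snapshot("wrist");cv2.imwrite("pics/w3.png",cv2.cvtColor(d["pixels"],cv2.COLOR_RGB2BGR))
cal=(d['fx'],d['cx'],d['cy'],d['origin'],d['attitude'])
print(proj('w',[rk((-128,0,88)),rk((-116,0,102)),rk((-116,14,88)),rk((-116,-14,88)),rk((-112,0,145))],cal).round(0))
tp=s['tool_pos'];RR=R.from_euler('xyz',s['tcp_rot'],degrees=True)
print(proj('w',[tp,tp+RR.apply([0,0,-19]),tp+RR.apply([0,20,-3]),tp+RR.apply([0,-20,-3])],cal).round(0))
E
```

```text
t 2.7167 tcp [662.9  27.6  74.5] [-180.   -35.1  -10. ] F [0.4 0.  0.1] gap 55.7 cmd [662.2  27.7  72.5] [-180.  -35.  -10.] j [  2.  -4. 120. -14.  31. 112.]
[[251. 274.]
 [251. 246.]
 [224. 251.]
 [277. 251.]
 [251. 214.]]
[[250. 234.]
 [250. 249.]
 [286. 236.]
 [215. 236.]]
```

View pics/w3.png

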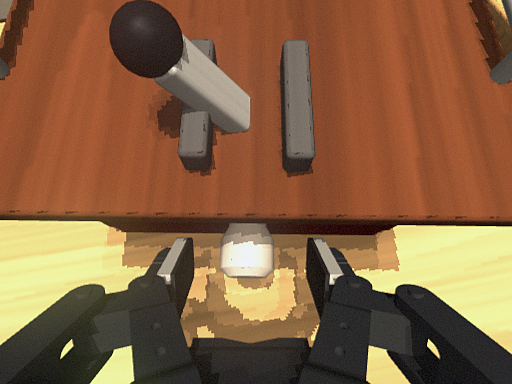

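The image puts the knob at (247,250) and the predicted grasp point at (250,249), so they line up. I'll close the jaws and tug.

>>> {"api": "jog_arm", "payload": {
  "targets": [
    [0,0,0,0,0,0,1],
    [0,0,0,0,0,0,1],
    [0,0,0,0,0,0,1],
    [0,0,0,0,0,0,1],
    [0,0,0,0,0,0,1]
  ],
  "newtons": 50
}}

```text
time: 3.18
tool_pos: [662.7, 29.1, 74.1]
tcp_rot: [-179.9, -35.1, -10.0]
ft_force: [-9.7, 6.9, 9.5]
finger_gap: 23.7
```

```bash
python3 - <<'E'
exec(open('st.py').read())
p,q=load();d=R.from_euler('z',-10,degrees=True).apply([-1,0,0])
for L in (5,8,115,125,40): print(L,(q.inv().apply(d*L)/1000).round(4))
E
```

```text
t 3.1833 tcp [662.7  29.1  74.1] [-179.9  -35.1  -10. ] F [-9.7  6.9  9.5] gap 23.7 cmd [662.2  27.7  72.5] [-180.  -35.  -10.] j [  2.  -4. 120. -13.  31. 112.]
5 [-0.0041  0.     -0.0029]
8 [-0.0066  0.     -0.0046]
115 [-0.0942  0.     -0.0659]
125 [-0.1024  0.     -0.0716]
40 [-0.0328  0.     -0.0229]
```

>>> {"api": "jog_arm", "payload": {
  "targets": [
    [-0.003,0,-0.002,0,0,0,1],
    [-0.007,0,-0.005,0,0,0,1],
    [-0.01,0,-0.007,0,0,0,1]
  ]
}}

```text
time: 3.43
tool_pos: [651.2, 31.3, 74.2]
tcp_rot: [-179.9, -35.2, -10.0]
ft_force: [2.1, 6.0, 0.8]
finger_gap: 23.4
```

```bash
python3 - <<'E'
from plan import *
p,q=load();save(p+q.apply([-10,0,-7]),q)
exec(open('st.py').read())
import cv2
d=r.snapshot("wrist");cv2.imwrite("pics/w4.png",cv2.cvtColor(d["pixels"],cv2.COLOR_RGB2BGR))
E
```

```text
t 3.4333 tcp [651.2  31.3  74.2] [-179.9  -35.2  -10. ] F [2.1 6.  0.8] gap 23.4 cmd [650.2  29.9  72.5] [-180.  -35.  -10.] j [  2.  -6. 122. -14.  31. 112.]
```

View pics/w4.png

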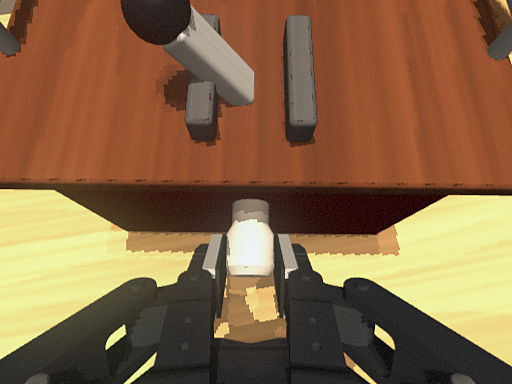

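>>> {"api": "jog_arm", "payload": {
  "targets": [
    [-0.02,0,-0.014,0,0,0,1],
    [-0.04,0,-0.028,0,0,0,1],
    [-0.06,0,-0.042,0,0,0,1],
    [-0.08,0,-0.056,0,0,0,1],
    [-0.085,0,-0.0595,0,0,0,1]
  ]
}}

```text
time: 3.9
tool_pos: [548.0, 50.7, 74.7]
tcp_rot: [-179.7, -35.2, -10.0]
ft_force: [5.3, 14.3, -2.6]
finger_gap: 23.3
```

```bash
python3 - <<'E'
from plan import *
p,q=load();save(p+q.apply([-85,0,-59.5]),q)
exec(open('st.py').read())
import cv2
d=r.snapshot("wrist");cv2.imwrite("pics/w5.png",cv2.cvtColor(d["pixels"],cv2.COLOR_RGB2BGR))
E
```

```text
t 3.9 tcp [548.   50.7  74.7] [-179.7  -35.2  -10. ] F [ 5.3 14.3 -2.6] gap 23.3 cmd [548.   47.9  72.5] [-180.  -35.  -10.] j [  6. -25. 137. -16.  35. 116.]
```

View pics/w5.png

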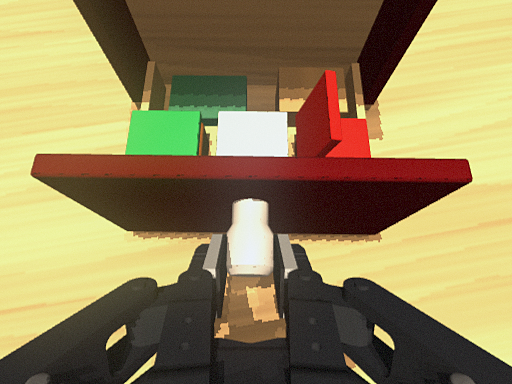

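>>> {"api": "jog_arm", "payload": {
  "targets": [
    [-0.005,-0.003,-0.0035,0,0,0,1],
    [-0.008,-0.003,-0.0055,0,0,0,1],
    [-0.009,-0.003,-0.0063,0,0,0,1],
    [-0.009,-0.003,-0.0063,0,0,0,1]
  ]
}}

```text
time: 4.28
tool_pos: [539.4, 52.7, 74.8]
tcp_rot: [-180.0, -35.3, -10.0]
ft_force: [8.3, -2.6, -1.5]
finger_gap: 23.1
```

```bash
python3 - <<'E'
from plan import *
p,q=load();save(p+q.apply([-9,-3,-6.3]),q)
exec(open('st.py').read())
E
```

```text
t 4.2833 tcp [539.4  52.7  74.8] [-180.   -35.3  -10. ] F [ 8.3 -2.6 -1.5] gap 23.1 cmd [537.7  52.8  72.5] [-180.  -35.  -10.] j [  7. -27. 138. -17.  36. 118.]
```

```bash
sed -i 's/^POSE=.*/POSE=(765.6,10.3,-10.6)/; s/yaw=-10,/yaw=-10.6,/' plan.py; python3 - <<'E'
from plan import *
p,q=load()
plan([(p+[0,0,150],q,0.3)])
plan([(rk((-176,0,230),0)+[-35,0,0],ori(-10),1)])
E
```

```text
4 x [0.086, 0.0, -0.123, 0.0, 0.0, 0.0, 0.3]
end [537.7  52.8 222.6] [-180.  -35.  -10.]
4 x [0.022, 0.006, 0.006, -0.004, -0.436, 0.01, 1]
end [557.8  43.1 230.3] [-180.   -10.   -10.6]
```

>>> {"api": "jog_arm", "payload": {
  "targets": [
    [0,0,0,0,0,0,0.3],
    [0,0,0,0,0,0,0.3],
    [0,0,0,0,0,0,0.3],
    [0,0,0,0,0,0,0.3]
  ]
}}

```text
time: 4.62
tool_pos: [537.4, 52.7, 72.3]
tcp_rot: [180.0, -34.9, -10.0]
ft_force: [0.8, 0.3, -0.2]
finger_gap: 59.8
```

>>> {"api": "jog_arm", "payload": {
  "targets": [
    [0.043,0,-0.062,0,0,0,0.3],
    [0.086,0,-0.123,0,0,0,0.3],
    [0.086,0,-0.123,0,0,0,0.3],
    [0.086,0,-0.123,0,0,0,0.3]
  ]
}}

```text
time: 4.95
tool_pos: [538.9, 53.1, 228.3]
tcp_rot: [-179.9, -35.3, -10.0]
ft_force: [1.2, 0.1, 1.1]
finger_gap: 59.8
```

>>> {"api": "jog_arm", "payload": {
  "targets": [
    [0.022,0.006,0.006,-0.004,-0.436,0.01,1],
    [0.022,0.006,0.006,-0.004,-0.436,0.01,1],
    [0.022,0.006,0.006,-0.004,-0.436,0.01,1],
    [0.022,0.006,0.006,-0.004,-0.436,0.01,1],
    [0.022,0.006,0.006,-0.004,-0.436,0.01,1]
  ]
}}

```text
time: 5.37
tool_pos: [559.4, 42.2, 228.9]
tcp_rot: [180.0, -9.6, -10.7]
ft_force: [0.3, -0.2, 0.9]
finger_gap: 0.4
```

```bash
python3 - <<'E'
exec(open('st.py').read())
import cv2
from h import proj,ray
d=r.snapshot("wrist");im=cv2.cvtColor(d["pixels"],cv2.COLOR_RGB2BGR)
cal=(d['fx'],d['cx'],d['cy'],d['origin'],d['attitude'])
T=125
pts=[rk((-176+a,-32,80),T*0) for a in (-20,20)]+[rk((-176+a,-75,86)) for a in (-20,20)]+[rk((-176+a,b,86)) for a in(-20,20) for b in (-20,20)]
P=proj('w',pts,cal);print(P.round(0))
cv2.imwrite("pics/w6.png",im)
for u,v in P: cv2.circle(im,(int(u),int(v)),2,(255,0,255),-1)
cv2.imwrite("pics/w6m.png",im)
d=r.snapshot("top");cv2.imwrite("pics/t6.png",cv2.cvtColor(d["pixels"],cv2.COLOR_RGB2BGR))
E
```

```text
t 5.3667 tcp [559.4  42.2 228.9] [180.   -9.6 -10.7] F [ 0.3 -0.2  0.9] gap 0.4 cmd [557.8  43.1 230.3] [-180.   -10.   -10.6] j [  0.  -9. 100.  -2.  80. 101.]
[[274. 188.]
 [274. 150.]
 [316. 189.]
 [317. 150.]
 [263. 189.]
 [224. 189.]
 [263. 150.]
 [224. 150.]]
```

View pics/w6m.png

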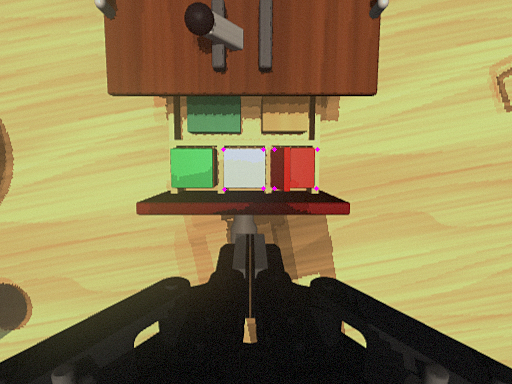

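```bash
python3 - <<'E'
from plan import *
Q=ori(-10)
plan([(rk((-176,3,150)),Q,1),(rk((-176,3,102)),Q,1)])
plan([(rk((-176,-50,102)),Q,1)],step=13)
plan([(rk((-176,-58,84)),Q,1)],step=10)
E
```

```text
3 x [0.02, -0.009, 0.085, 0.0, 0.0, 0.0, 1]
2 x [-0.008, 0.0, 0.047, 0.0, 0.0, 0.0, 1]
end [593.6  45.6 102.4] [-180.   -10.   -10.6]
5 x [0.0, 0.053, 0.0, 0.0, 0.0, 0.0, 1]
end [583.8  -6.5 102.4] [-180.   -10.   -10.6]
3 x [-0.004, 0.008, 0.018, 0.0, 0.0, 0.0, 1]
end [581.5 -14.2  84. ] [-180.   -10.   -10.6]
```

>>> {"api": "jog_arm", "payload": {
  "targets": [
    [0.02,-0.009,0.085,0,0,0,1],
    [0.02,-0.009,0.085,0,0,0,1],
    [0.02,-0.009,0.085,0,0,0,1],
    [0.02,-0.009,0.085,0,0,0,1]
  ]
}}

```text
time: 5.8
tool_pos: [590.1, 46.1, 146.3]
tcp_rot: [179.9, -9.7, -10.6]
ft_force: [-0.4, -0.6, 1.3]
finger_gap: -0.3
```

>>> {"api": "jog_arm", "payload": {
  "targets": [
    [-0.003,0,0.018,0,0,0,1],
    [-0.005,0,0.033,0,0,0,1],
    [-0.007,0,0.042,0,0,0,1],
    [-0.008,0,0.047,0,0,0,1],
    [-0.008,0,0.047,0,0,0,1]
  ]
}}

```text
time: 6.22
tool_pos: [593.1, 45.8, 103.0]
tcp_rot: [-180.0, -10.0, -10.6]
ft_force: [-0.5, 0.2, -0.3]
finger_gap: 0.1
```

```bash
python3 - <<'E'
exec(open('st.py').read())
import cv2
d=r.snapshot("wrist");im=cv2.cvtColor(d["pixels"],cv2.COLOR_RGB2BGR);cv2.imwrite("pics/w7.png",im)
E
```

```text
t 6.2167 tcp [593.1  45.8 103. ] [-180.   -10.   -10.6] F [-0.5  0.2 -0.3] gap 0.1 cmd [581.5 -14.2  84. ] [-180.   -10.   -10.6] j [  1.   1. 104.  -2.  65. 102.]
```

View pics/w7.png

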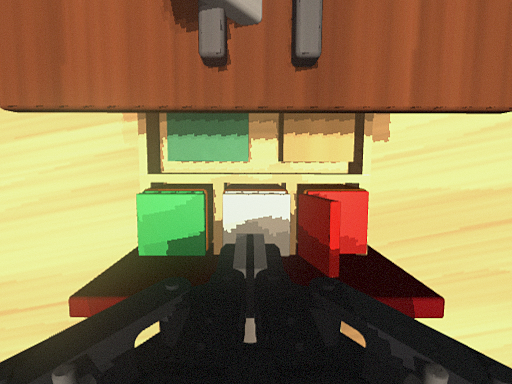

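The shut fingertips are at about (250,240), above the white cap. The red cap stands at (320,230), to the right, so I'll sweep towards -y.

>>> {"api": "jog_arm", "payload": {
  "targets": [
    [0,0.012,0,0,0,0,1],
    [0,0.024,0,0,0,0,1],
    [0,0.036,0,0,0,0,1],
    [0,0.046,0,0,0,0,1],
    [0,0.053,0,0,0,0,1]
  ]
}}

```text
time: 6.68
tool_pos: [583.7, -8.5, 102.8]
tcp_rot: [180.0, -10.0, -10.7]
ft_force: [-0.4, -0.4, -1.6]
finger_gap: 0.2
```

>>> {"api": "jog_arm", "payload": {
  "targets": [
    [-0.001,0.003,0.006,0,0,0,1],
    [-0.003,0.006,0.012,0,0,0,1],
    [-0.004,0.008,0.018,0,0,0,1],
    [-0.004,0.008,0.018,0,0,0,1]
  ]
}}

```text
time: 7.02
tool_pos: [579.9, -14.3, 81.5]
tcp_rot: [180.0, -9.8, -10.6]
ft_force: [-0.8, 0.9, -0.9]
finger_gap: 0.0
```

```bash
python3 - <<'E'
exec(open('st.py').read())
import cv2
d=r.snapshot("wrist");im=cv2.cvtColor(d["pixels"],cv2.COLOR_RGB2BGR);cv2.imwrite("pics/w8.png",im)
E
```

```text
t 7.0167 tcp [579.9 -14.3  81.5] [180.   -9.8 -10.6] F [-0.8  0.9 -0.9] gap 0.0 cmd [581.5 -14.2  84. ] [-180.   -10.   -10.6] j [ -6.   0. 107.  -1.  63.  95.]
```

View pics/w8.png

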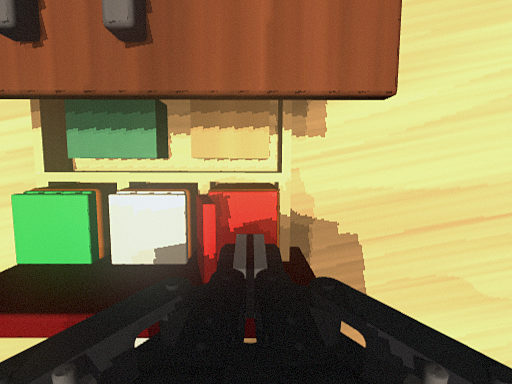

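```bash
python3 - <<'E'
exec(open('st.py').read())
import cv2
a=cv2.imread("pics/w8.png")[150:330,150:350];cv2.imwrite("pics/w8z.png",cv2.resize(a,None,fx=3.3,fy=3.3,interpolation=cv2.INTER_CUBIC))
a=cv2.cvtColor(r.snapshot("side")["pixels"],cv2.COLOR_RGB2BGR)[80:215,170:330];cv2.imwrite("pics/s8z.png",cv2.resize(a,None,fx=4.2,fy=4.2,interpolation=cv2.INTER_CUBIC))
E
```

```text
t 7.0667 tcp [580.3 -14.   82.2] [180.   -9.8 -10.6] F [-0.3  0.1  0.2] gap -0.1 cmd [581.5 -14.2  84. ] [-180.   -10.   -10.6] j [ -6.   0. 107.  -1.  63.  95.]
```

View pics/w8z.png

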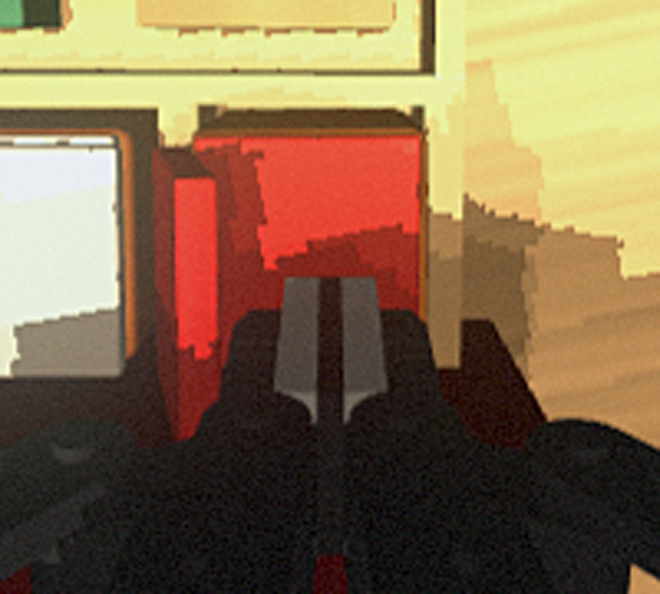

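View pics/s8z.png

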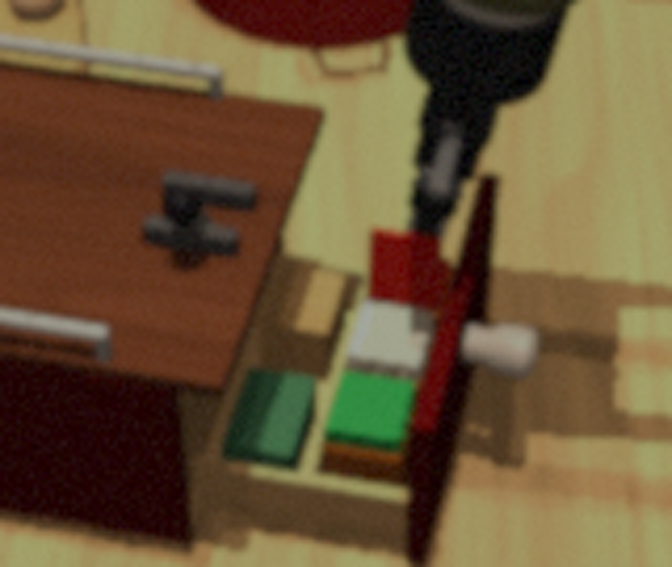

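>>> {"api": "jog_arm", "payload": {
  "targets": [
    [0.007,0,-0.038,0,0,0,1],
    [0.014,0,-0.078,0,0,0,1],
    [0.014,0,-0.078,0,0,0,1],
    [0.014,0,-0.078,0,0,0,1]
  ]
}}

```text
time: 7.45
tool_pos: [584.7, -14.1, 167.8]
tcp_rot: [-180.0, -10.4, -10.6]
ft_force: [-0.4, 0.1, -0.5]
finger_gap: 0.4
```

```bash
python3 - <<'E'
from plan import *
p,q=load();save(p+q.apply([14,0,-78]),q)
exec(open('st.py').read())
import cv2
d=r.snapshot("wrist");im=cv2.cvtColor(d["pixels"],cv2.COLOR_RGB2BGR);cv2.imwrite("pics/w9.png",cv2.resize(im[100:300,100:400],None,fx=2.6,fy=2.6))
from h import proj
cal=(d['fx'],d['cx'],d['cy'],d['origin'],d['attitude'])
import math
for th in (1.2,1.3,1.4,1.5,1.6,1.75):
  y=-32-43*math.cos(th)+6*math.sin(th)*0;z=80+43*math.sin(th)
  print(th,((proj('w',[rk((-196,y,z)),rk((-156,y,z))],cal)-[100,100])*2.6).round(0).tolist())
print(((proj('w',[rk((-196,-32,80)),rk((-156,-32,80))],cal)-[100,100])*2.6).round(0))
E
```

```text
t 7.45 tcp [584.7 -14.1 167.8] [-180.   -10.4  -10.6] F [-0.4  0.1 -0.5] gap 0.4 cmd [581.8 -14.3 163.2] [-180.   -10.   -10.6] j [ -6.  -4. 102.  -1.  72.  95.]
1.2 [[357.0, 389.0], [356.0, 249.0]]
1.3 [[342.0, 390.0], [341.0, 249.0]]
1.4 [[327.0, 391.0], [326.0, 250.0]]
1.5 [[312.0, 392.0], [310.0, 250.0]]
1.6 [[296.0, 392.0], [295.0, 250.0]]
1.75 [[274.0, 391.0], [272.0, 250.0]]
[[315. 356.]
 [314. 237.]]
```

View pics/w9.png

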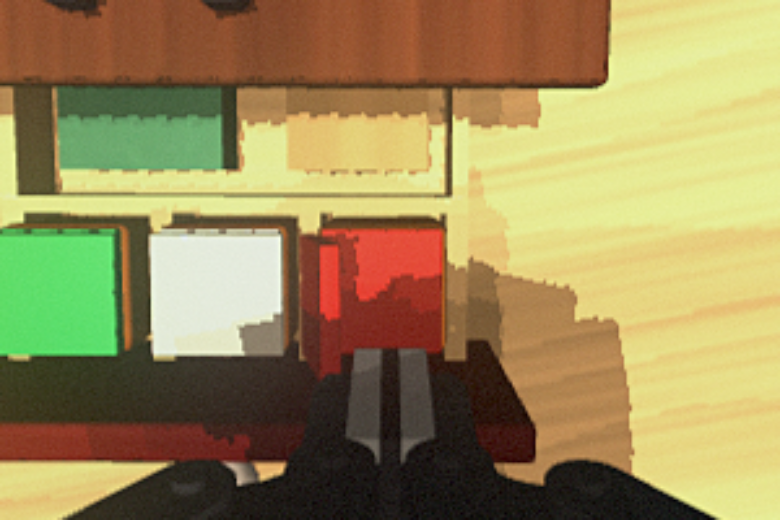

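```bash
python3 - <<'E'
from plan import *
Q=ori(-10)
plan([(rk((-176,3,160)),Q,1)])
plan([(rk((-176,3,100)),Q,1)])
plan([(rk((-176,-25,100)),Q,1)])
E
```

```text
2 x [0.0, -0.061, 0.003, 0.0, 0.0, 0.0, 1]
end [593.5  45.6 160.3] [-180.   -10.   -10.6]
2 x [-0.011, 0.0, 0.059, 0.0, 0.0, 0.0, 1]
end [592.9  45.7 100.3] [-180.   -10.   -10.6]
1 x [0.0, 0.028, 0.0, 0.0, 0.0, 0.0, 1]
end [587.8  18.2 100.3] [-180.   -10.   -10.6]
```

>>> {"api": "jog_arm", "payload": {
  "targets": [
    [0,-0.03,0.003,0,0,0,1],
    [0,-0.061,0.003,0,0,0,1],
    [0,-0.061,0.003,0,0,0,1]
  ]
}}

```text
time: 7.75
tool_pos: [592.8, 49.9, 158.2]
tcp_rot: [-179.9, -9.8, -10.5]
ft_force: [0.3, -0.1, -0.3]
finger_gap: 0.0
```

>>> {"api": "jog_arm", "payload": {
  "targets": [
    [-0.005,0,0.03,0,0,0,1],
    [-0.009,0,0.05,0,0,0,1],
    [-0.011,0,0.059,0,0,0,1],
    [-0.011,0,0.059,0,0,0,1],
    [-0.011,0,0.059,0,0,0,1]
  ]
}}

```text
time: 8.17
tool_pos: [592.1, 45.6, 99.3]
tcp_rot: [180.0, -9.9, -10.6]
ft_force: [-0.1, 0.6, 0.2]
finger_gap: 0.2
```

>>> {"api": "jog_arm", "payload": {
  "targets": [
    [0,0.006,0,0,0,0,1],
    [0,0.012,0,0,0,0,1],
    [0,0.018,0,0,0,0,1],
    [0,0.024,0,0,0,0,1],
    [0,0.028,0,0,0,0,1]
  ]
}}

```text
time: 8.58
tool_pos: [588.1, 17.0, 101.1]
tcp_rot: [-180.0, -10.1, -10.7]
ft_force: [0.1, -0.2, -0.9]
finger_gap: -0.1
```

```bash
python3 - <<'E'
exec(open('st.py').read())
import cv2
d=r.snapshot("wrist");im=cv2.cvtColor(d["pixels"],cv2.COLOR_RGB2BGR);cv2.imwrite("pics/w10.png",cv2.resize(im[100:330,100:400],None,fx=2.6,fy=2.6))
E
```

```text
t 8.5833 tcp [588.1  17.  101.1] [-180.   -10.1  -10.7] F [ 0.1 -0.2 -0.9] gap -0.1 cmd [587.8  18.2 100.3] [-180.   -10.   -10.6] j [ -2.   0. 105.  -2.  65.  99.]
```

View pics/w10.png

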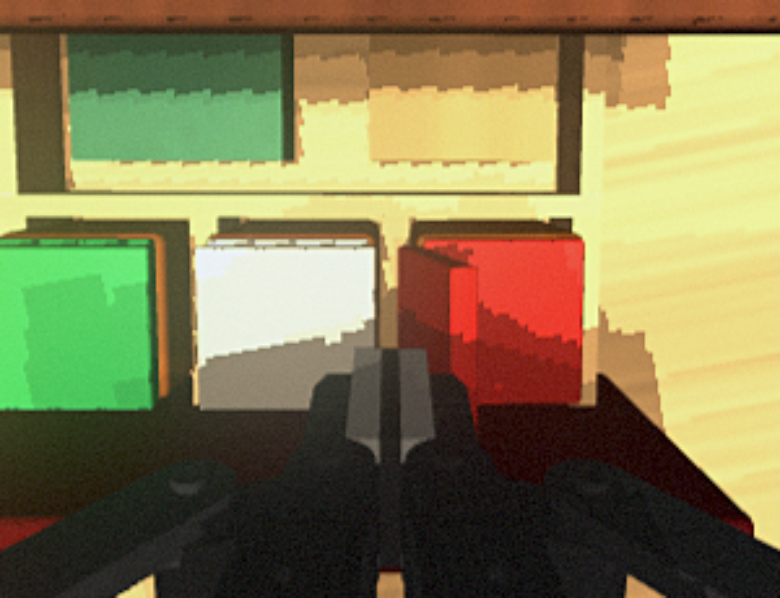

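>>> {"api": "jog_arm", "payload": {
  "targets": [
    [0,0.004,0,0,0,0,1],
    [0,0.008,0,0,0,0,1],
    [0,0.012,0,0,0,0,1]
  ]
}}

```text
time: 8.88
tool_pos: [585.6, 6.1, 100.3]
tcp_rot: [-180.0, -10.0, -10.6]
ft_force: [-0.2, -0.3, 0.5]
finger_gap: -0.2
```

```bash
python3 - <<'E'
from plan import *
p,q=load();save(p+q.apply([0,12,0]),q)
exec(open('st.py').read())
import cv2
d=r.snapshot("wrist");im=cv2.cvtColor(d["pixels"],cv2.COLOR_RGB2BGR);cv2.imwrite("pics/w11.png",cv2.resize(im[100:330,100:400],None,fx=2.6,fy=2.6))
E
```

```text
t 8.8833 tcp [585.6   6.1 100.3] [-180.   -10.   -10.6] F [-0.2 -0.3  0.5] gap -0.2 cmd [585.6   6.4 100.3] [-180.   -10.   -10.6] j [ -4.  -0. 105.  -1.  65.  97.]
```

View pics/w11.png

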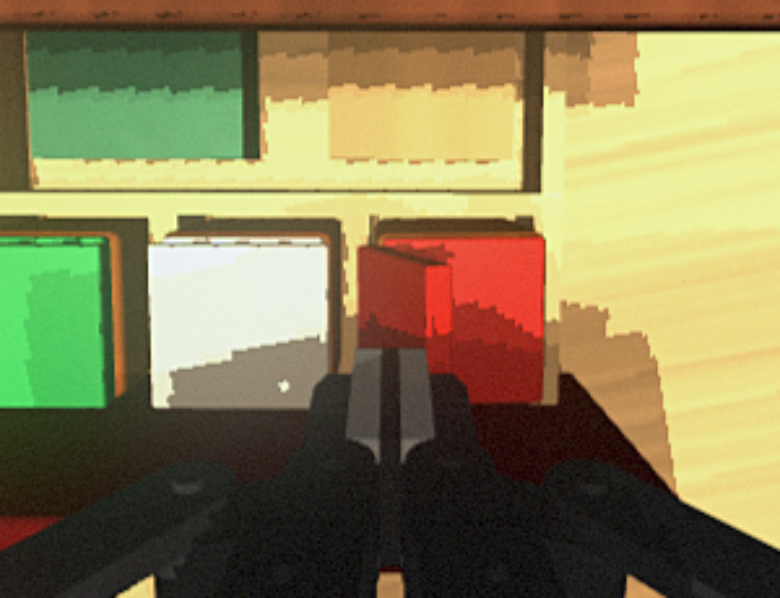

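>>> {"api": "jog_arm", "payload": {
  "targets": [
    [0,0.004,0,0,0,0,1],
    [0,0.008,0,0,0,0,1],
    [0,0.012,0,0,0,0,1]
  ]
}}

```text
time: 9.18
tool_pos: [583.2, -5.7, 100.2]
tcp_rot: [-180.0, -10.0, -10.6]
ft_force: [0.8, -1.2, -0.1]
finger_gap: -0.1
```

```bash
python3 - <<'E'
from plan import *
p,q=load();save(p+q.apply([0,12,0]),q)
exec(open('st.py').read())
import cv2
d=r.snapshot("wrist");im=cv2.cvtColor(d["pixels"],cv2.COLOR_RGB2BGR);cv2.imwrite("pics/w12.png",cv2.resize(im[100:330,100:400],None,fx=2.6,fy=2.6))
E
```

```text
t 9.1833 tcp [583.2  -5.7 100.2] [-180.   -10.   -10.6] F [ 0.8 -1.2 -0.1] gap -0.1 cmd [583.4  -5.4 100.3] [-180.   -10.   -10.6] j [ -5.  -0. 106.  -1.  65.  96.]
```

View pics/w12.png

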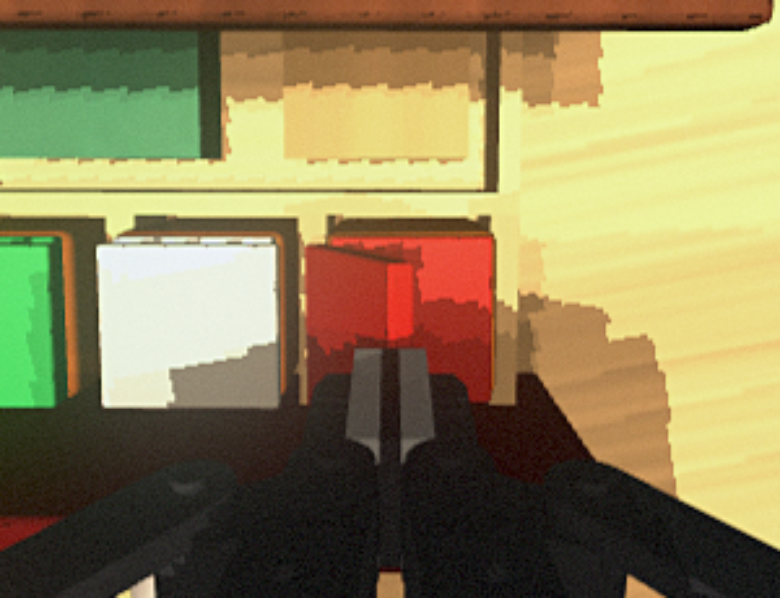

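```bash
python3 - <<'E'
exec(open('st.py').read())
import cv2
from h import proj
d=r.snapshot("wrist")
cal=(d['fx'],d['cx'],d['cy'],d['origin'],d['attitude'])
f=lambda P:((proj('w',P,cal)-[100,100])*2.6).round(0).tolist()
print('tip',f([s['tool_pos']]))
print('cap hinge edge',f([rk((-196,-32,82)),rk((-156,-32,82))]))
print('white cap corners',f([rk((x,y,86)) for x in(-196,-156) for y in(-22,22)]))
import math
for th in (.6,.8,1,1.2,1.4):
  print(th,f([rk((x,-32-43*math.cos(th),80+43*math.sin(th))) for x in(-196,-156)]))
a=cv2.cvtColor(r.snapshot("side")["pixels"],cv2.COLOR_RGB2BGR)[80:215,170:330];cv2.imwrite("pics/s12z.png",cv2.resize(a,None,fx=4.2,fy=4.2,interpolation=cv2.INTER_CUBIC))
E
```

```text
t 9.2333 tcp [583.1  -6.4 100.1] [180.  -10.  -10.6] F [ 0.3 -0.8  0.2] gap 0.3 cmd [583.4  -5.4 100.3] [-180.   -10.   -10.6] j [ -5.  -0. 106.  -1.  65.  96.]
tip [[391.0, 348.0]]
cap hinge edge [[318.0, 409.0], [317.0, 248.0]]
white cap corners [[275.0, 414.0], [94.0, 415.0], [273.0, 250.0], [87.0, 250.0]]
0.6 [[471.0, 440.0], [473.0, 260.0]]
0.8 [[448.0, 451.0], [449.0, 264.0]]
1 [[417.0, 461.0], [418.0, 267.0]]
1.2 [[379.0, 468.0], [379.0, 270.0]]
1.4 [[337.0, 472.0], [336.0, 271.0]]
```

View pics/s12z.png

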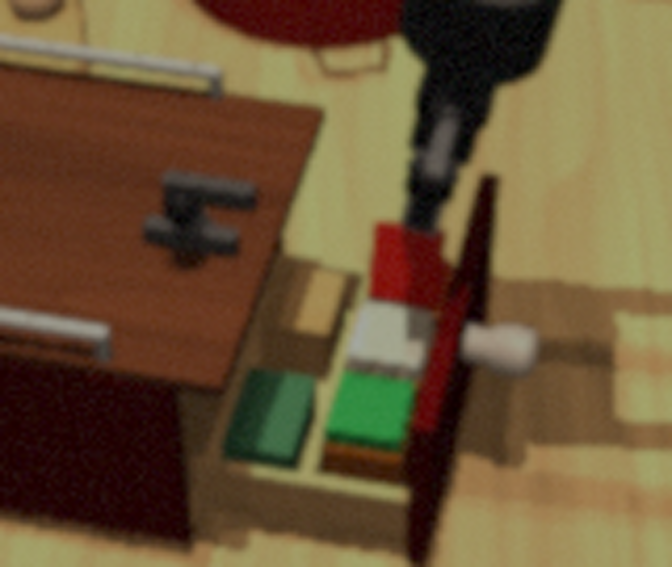

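>>> {"api": "jog_arm", "payload": {
  "targets": [
    [0.005,0,-0.03,0,0,0,1],
    [0.011,0,-0.059,0,0,0,1],
    [0.011,0,-0.059,0,0,0,1]
  ]
}}

```text
time: 9.58
tool_pos: [587.7, -5.8, 167.5]
tcp_rot: [-179.9, -10.5, -10.6]
ft_force: [1.1, 0.0, 1.4]
finger_gap: 0.0
```

```bash
python3 - <<'E'
from plan import *
p,q=load();save(p+q.apply([11,0,-59]),q)
exec(open('st.py').read())
import cv2
d=r.snapshot("wrist");im=cv2.cvtColor(d["pixels"],cv2.COLOR_RGB2BGR)[100:330,100:400];
a=cv2.cvtColor(r.snapshot("side")["pixels"],cv2.COLOR_RGB2BGR)[80:215,170:330]
cv2.imwrite("pics/w13.png",np.vstack([cv2.resize(im,(600,460)),]))
cv2.imwrite("pics/s13.png",cv2.resize(a,None,fx=4,fy=4,interpolation=cv2.INTER_CUBIC))
from h import proj
cal=(d['fx'],d['cx'],d['cy'],d['origin'],d['attitude'])
import math
f=lambda P:((proj('w',P,cal)-[100,100])*2).round(0).tolist()
for th in (.4,.6,.8,1,1.2,1.4):
  print(th,f([rk((x,-32-43*math.cos(th),80+43*math.sin(th))) for x in(-196,-156)]))
E
```

```text
t 9.5833 tcp [587.7  -5.8 167.5] [-179.9  -10.5  -10.6] F [1.1 0.  1.4] gap 0.0 cmd [583.9  -5.5 160.3] [-180.   -10.   -10.6] j [ -5.  -4. 102.  -1.  72.  96.]
0.4 [[357.0, 288.0], [358.0, 190.0]]
0.6 [[349.0, 292.0], [350.0, 191.0]]
0.8 [[336.0, 297.0], [336.0, 193.0]]
1 [[319.0, 301.0], [319.0, 195.0]]
1.2 [[298.0, 304.0], [298.0, 196.0]]
1.4 [[275.0, 305.0], [275.0, 196.0]]
```

View pics/w13.png

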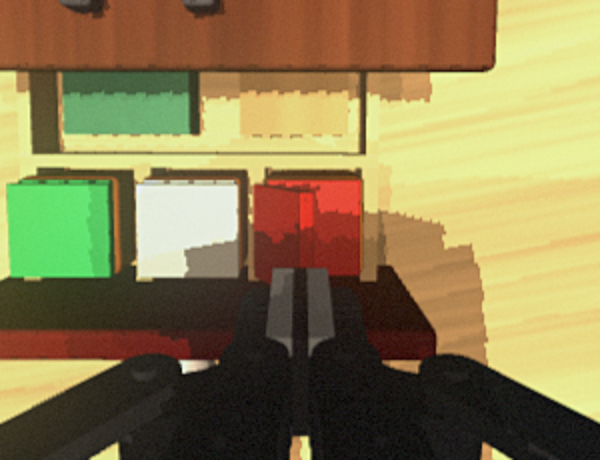

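View pics/s13.png

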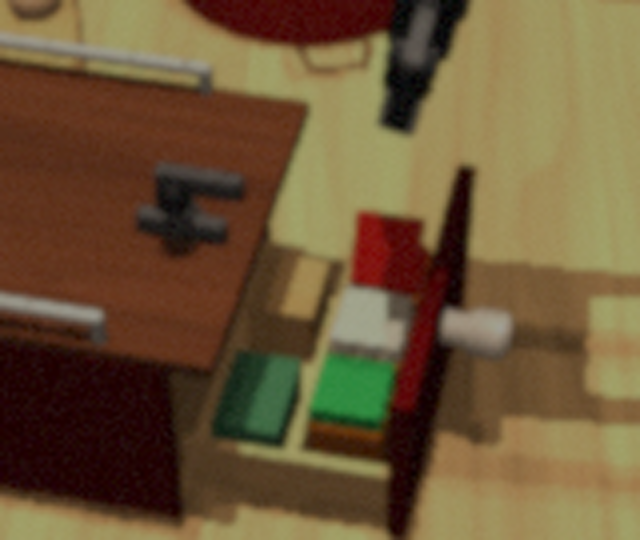

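```bash
python3 - <<'E'
from plan import *
Q=ori(-2)
plan([(rk((-176,-57,128)),Q,1)])
p,q=load();print(p,q.inv().apply([0,0,-1]).round(3), q.inv().apply(rk((0,-1,0))-rk((0,0,0))).round(3))
E
```

```text
2 x [-0.006, 0.008, 0.032, 0.0, -0.139, 0.0, 1]
end [582.1 -13.3 127.7] [-180.    -2.   -10.6]
[582.1132564  -13.32096215 127.71065164] [-0.035  0.     0.999] [ 0.  1. -0.]
```

>>> {"api": "jog_arm", "payload": {
  "targets": [
    [-0.003,0.004,0.016,0,-0.07,0,1],
    [-0.006,0.008,0.032,0,-0.139,0,1],
    [-0.006,0.008,0.032,0,-0.139,0,1],
    [-0.006,0.008,0.032,0,-0.139,0,1]
  ]
}}

```text
time: 10.02
tool_pos: [580.6, -13.3, 124.3]
tcp_rot: [180.0, -1.7, -10.7]
ft_force: [-0.0, 0.4, -0.2]
finger_gap: 0.2
```

>>> {"api": "jog_arm", "payload": {
  "targets": [
    [0,0,0.004,0,0,0,1],
    [0,0,0.008,0,0,0,1],
    [0,0,0.012,0,0,0,1],
    [0,0,0.016,0,0,0,1],
    [0,0,0.02,0,0,0,1]
  ]
}}

```text
time: 10.43
tool_pos: [582.9, -13.3, 108.1]
tcp_rot: [-180.0, -2.1, -10.6]
ft_force: [-0.5, 0.8, -0.2]
finger_gap: 0.3
```

```bash
cat > look.py <<'E'
exec(open('st.py').read())
import cv2,sys,math
from h import proj
n=sys.argv[1]
d=r.snapshot("wrist");im=cv2.cvtColor(d["pixels"],cv2.COLOR_RGB2BGR)[100:330,100:400]
a=cv2.cvtColor(r.snapshot("side")["pixels"],cv2.COLOR_RGB2BGR)[120:200,220:320]
im=cv2.resize(im,(510,391));a=cv2.resize(a,None,fx=2.85,fy=2.85,interpolation=cv2.INTER_CUBIC)
c=np.zeros((391,800,3),np.uint8);c[:,:510]=im;c[:a.shape[0],512:512+a.shape[1]]=a
cv2.imwrite(f"pics/{n}.png",c)
cal=(d['fx'],d['cx'],d['cy'],d['origin'],d['attitude'])
f=lambda P:((proj('w',P,cal)-[100,100])*1.7).round(0).tolist()
for th in (0,.4,.8,1,1.2): print(th,f([rk((x,-32-43*math.cos(th),80+43*math.sin(th))) for x in(-196,-156)]))
E
python3 - <<'E'
from plan import *
p,q=load();save(p+q.apply([0,0,20]),q)
E
python3 look.py w14
```

```text
t 10.4333 tcp [582.9 -13.3 108.1] [-180.    -2.1  -10.6] F [-0.5  0.8 -0.2] gap 0.3 cmd [582.8 -13.4 107.7] [-180.    -2.   -10.6] j [-6.  7. 97. -0. 74. 94.]
0 [[301.0, 251.0], [303.0, 154.0]]
0.4 [[296.0, 269.0], [298.0, 164.0]]
0.8 [[271.0, 287.0], [272.0, 175.0]]
1 [[251.0, 295.0], [251.0, 180.0]]
1.2 [[228.0, 300.0], [226.0, 183.0]]
```

View pics/w14.png

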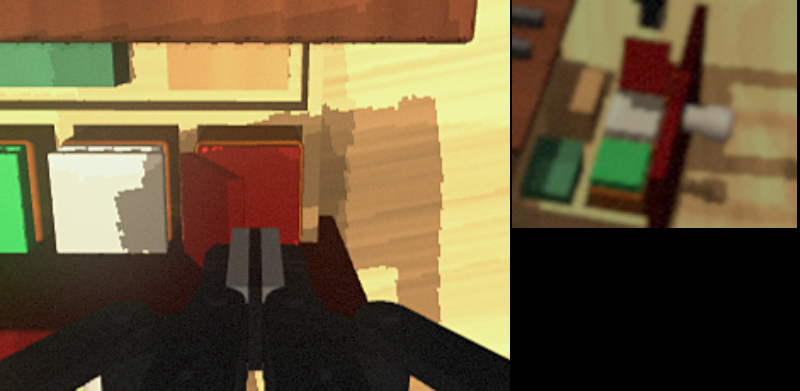

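>>> {"api": "jog_arm", "payload": {
  "targets": [
    [0,0,-0.02,0,0,0,1],
    [0,-0.011,-0.02,0,0,0,1],
    [0,-0.011,-0.02,0,0,0,1],
    [0,-0.011,-0.016,0,0,0,1],
    [0,-0.011,-0.012,0,0,0,1]
  ]
}}

```text
time: 10.95
tool_pos: [584.3, -2.3, 118.9]
tcp_rot: [-180.0, -2.0, -10.6]
ft_force: [0.5, 0.6, -0.5]
finger_gap: 0.1
```

>>> {"api": "jog_arm", "payload": {
  "targets": [
    [0,0,0.002,0,0,0,1],
    [0,0,0.004,0,0,0,1],
    [0,0,0.006,0,0,0,1],
    [0,0,0.008,0,0,0,1],
    [0,0,0.01,0,0,0,1]
  ]
}}

```text
time: 11.37
tool_pos: [584.7, -2.7, 109.4]
tcp_rot: [-180.0, -2.0, -10.6]
ft_force: [0.1, 0.0, -0.7]
finger_gap: -0.1
```

```bash

python3 - <<'E'
from plan import *
p,q=load();save(p+q.apply([0,-11,-2]),q)
E
python3 look.py w15
```

```text
t 11.3667 tcp [584.7  -2.7 109.4] [-180.    -2.   -10.6] F [ 0.1  0.  -0.7] gap -0.1 cmd [584.8  -2.6 109.7] [-180.    -2.   -10.6] j [-5.  7. 96. -0. 75. 96.]
0 [[327.0, 249.0], [331.0, 152.0]]
0.4 [[324.0, 267.0], [328.0, 163.0]]
0.8 [[301.0, 285.0], [304.0, 173.0]]
1 [[283.0, 292.0], [284.0, 178.0]]
1.2 [[260.0, 298.0], [261.0, 181.0]]
```

View pics/w15.png

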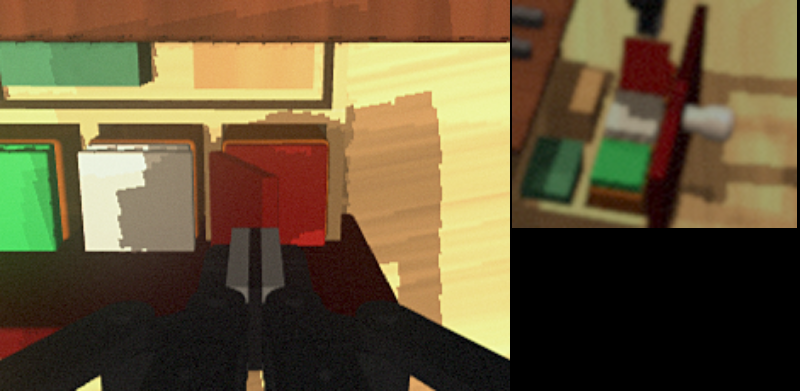

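>>> {"api": "jog_arm", "payload": {
  "targets": [
    [0,0.001,0.002,0,0,0,1],
    [0,0.002,0.004,0,0,0,1],
    [0,0.003,0.006,0,0,0,1],
    [0,0.004,0.008,0,0,0,1],
    [0,0.005,0.01,0,0,0,1]
  ]
}}

```text
time: 11.88
tool_pos: [584.2, -7.8, 99.5]
tcp_rot: [-180.0, -2.0, -10.6]
ft_force: [-0.5, -0.6, -0.3]
finger_gap: -0.1
```

```bash

python3 - <<'E'
from plan import *
p,q=load();save(p+q.apply([0,5,10]),q)
E
sed -i 's/\[120:200,220:320\]/[110:170,230:300]/; s/fx=2.85,fy=2.85/fx=4.1,fy=4.1/' look.py
python3 look.py w16
```

```text
t 11.8833 tcp [584.2  -7.8  99.5] [-180.    -2.   -10.6] F [-0.5 -0.6 -0.3] gap -0.1 cmd [584.2  -7.6  99.7] [-180.    -2.   -10.6] j [-6.  7. 97. -0. 74. 95.]
0 [[318.0, 260.0], [321.0, 159.0]]
0.4 [[313.0, 280.0], [317.0, 171.0]]
0.8 [[289.0, 300.0], [291.0, 183.0]]
1 [[269.0, 308.0], [270.0, 188.0]]
1.2 [[244.0, 315.0], [244.0, 192.0]]
```

View pics/w16.png

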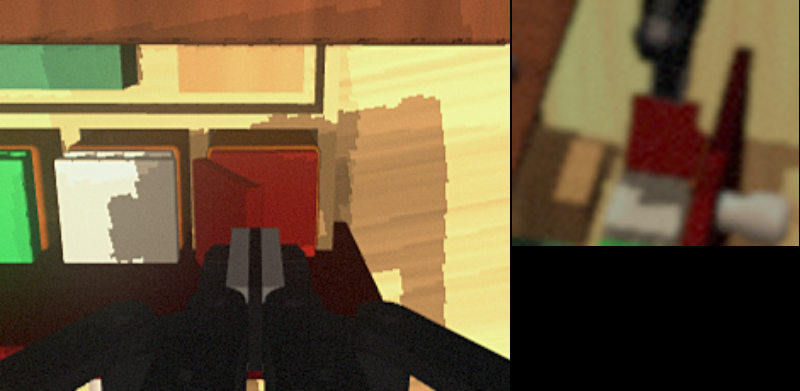

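```bash
python3 - <<'E'
exec(open('st.py').read())
import cv2,math
from h import proj
d=r.snapshot("side");im=cv2.cvtColor(d["pixels"],cv2.COLOR_RGB2BGR)[100:190,220:320];k=6
im=cv2.resize(im,None,fx=k,fy=k,interpolation=cv2.INTER_CUBIC)
f=lambda P:((proj('side',P)-[220,100])*k)
th=1.07
sets=[((255,0,255),[s['tool_pos'],s['tool_pos']+[0,0,20],s['tool_pos']+[0,0,50]]),((0,255,255),[rk((x,-32,80)) for x in(-196,-156)]),((255,255,0),[rk((x,-32-43*math.cos(th),80+43*math.sin(th))) for x in(-196,-156)]),((0,0,0),[rk((x,y,86)) for x in(-196,-156) for y in (-22,22)])]
for c,P in sets:
    for u,v in f(P): cv2.circle(im,(int(u),int(v)),4,c,-1)
cv2.imwrite("pics/s16.png",im)
E
```

```text
t 11.9833 tcp [583.8  -7.8  99.2] [-180.    -2.   -10.6] F [-0.3  0.7 -0.2] gap -0.1 cmd [584.2  -7.6  99.7] [-180.    -2.   -10.6] j [-6.  7. 97. -0. 74. 95.]
```

View pics/s16.png

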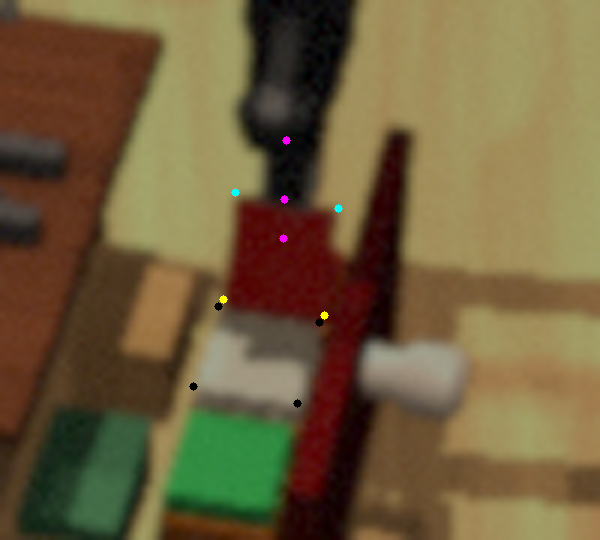

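```bash
python3 - <<'E'
from plan import *
Q=ori(-2)
p,q=load()
plan([([p[0],p[1],140],Q,1)])
plan([(rk((-176,-14,140)),Q,1)])
plan([(rk((-176,-14,92)),Q,1)])
E
```

```text
2 x [0.001, 0.0, -0.04, 0.0, 0.0, 0.0, 1]
end [583.8  -7.5 139.7] [-180.    -2.   -10.6]
1 x [-0.001, -0.037, 0.0, 0.0, 0.0, 0.0, 1]
end [589.6  29.  139.7] [-180.    -2.   -10.6]
2 x [-0.001, 0.0, 0.048, 0.0, 0.0, 0.0, 1]
end [590.3  28.9  91.7] [-180.    -2.   -10.6]
```

>>> {"api": "jog_arm", "payload": {
  "targets": [
    [0.001,0,-0.02,0,0,0,1],
    [0.001,0,-0.04,0,0,0,1],
    [0.001,0,-0.04,0,0,0,1],
    [0,-0.02,-0.04,0,0,0,1],
    [0,-0.037,-0.04,0,0,0,1]
  ]
}}

```text
time: 12.45
tool_pos: [590.2, 29.0, 140.4]
tcp_rot: [-180.0, -2.1, -10.7]
ft_force: [0.1, 0.0, -0.8]
finger_gap: 0.2
```

>>> {"api": "jog_arm", "payload": {
  "targets": [
    [0,0,0.015,0,0,0,1],
    [0,0,0.03,0,0,0,1],
    [-0.001,0,0.04,0,0,0,1],
    [-0.001,0,0.048,0,0,0,1],
    [-0.001,0,0.048,0,0,0,1]
  ]
}}

```text
time: 12.87
tool_pos: [588.8, 28.8, 89.3]
tcp_rot: [180.0, -1.8, -10.6]
ft_force: [-0.3, 0.6, 0.1]
finger_gap: -0.1
```

```bash
python3 look.py w17
```

```text
t 12.8667 tcp [588.8  28.8  89.3] [180.   -1.8 -10.6] F [-0.3  0.6  0.1] gap -0.1 cmd [590.3  28.9  91.7] [-180.    -2.   -10.6] j [-2.  9. 96. -0. 73. 99.]
0 [[422.0, 266.0], [431.0, 160.0]]
0.4 [[427.0, 288.0], [437.0, 173.0]]
0.8 [[410.0, 310.0], [420.0, 186.0]]
1 [[393.0, 319.0], [402.0, 192.0]]
1.2 [[370.0, 326.0], [378.0, 196.0]]
```

View pics/w17.png

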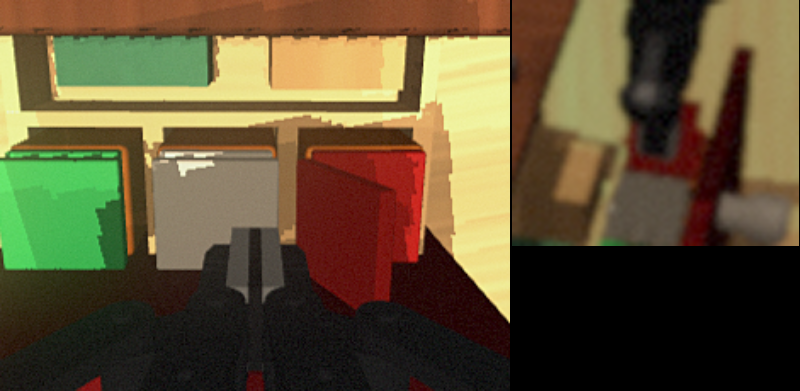

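>>> {"api": "jog_arm", "payload": {
  "targets": [
    [0,0.002,0,0,0,0,1],
    [0,0.004,0,0,0,0,1],
    [0,0.006,0,0,0,0,1],
    [0,0.008,0,0,0,0,1],
    [0,0.01,0,0,0,0,1]
  ]
}}

```text
time: 13.38
tool_pos: [588.7, 18.7, 92.1]
tcp_rot: [-180.0, -2.1, -10.6]
ft_force: [0.8, -0.3, -0.0]
finger_gap: 0.1
```

>>> {"api": "jog_arm", "payload": {
  "targets": [
    [0,0.002,0,0,0,0,1],
    [0,0.004,0,0,0,0,1],
    [0,0.006,0,0,0,0,1],
    [0,0.008,0,0,0,0,1],
    [0,0.01,0,0,0,0,1]
  ]
}}

```text
time: 13.8
tool_pos: [586.6, 9.0, 91.7]
tcp_rot: [-180.0, -2.0, -10.6]
ft_force: [-0.3, 0.4, 0.1]
finger_gap: -0.0
```

```bash

python3 - <<'E'
from plan import *
p,q=load();save(p+q.apply([0,20,0]),q)
E
python3 look.py w18
```

```text
t 13.8 tcp [586.6   9.   91.7] [-180.    -2.   -10.6] F [-0.3  0.4  0.1] gap -0.0 cmd [586.6   9.2  91.7] [-180.    -2.   -10.6] j [-4.  8. 97. -0. 73. 97.]
0 [[366.0, 267.0], [372.0, 163.0]]
0.4 [[366.0, 289.0], [372.0, 175.0]]
0.8 [[344.0, 310.0], [350.0, 188.0]]
1 [[325.0, 319.0], [330.0, 194.0]]
1.2 [[301.0, 326.0], [304.0, 198.0]]
```

View pics/w18.png

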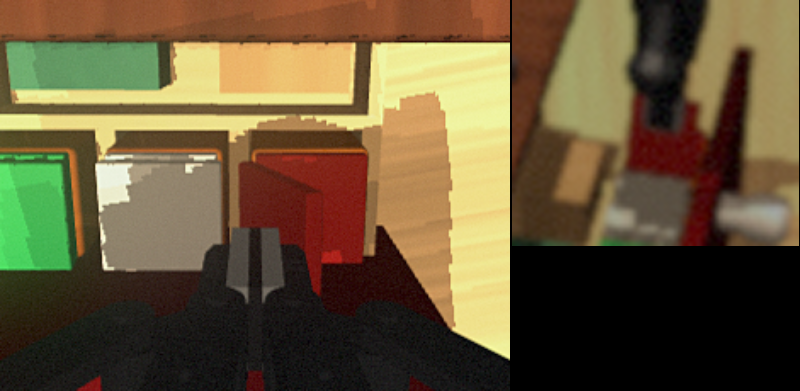

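>>> {"api": "jog_arm", "payload": {
  "targets": [
    [0,0.002,0,0,0,0,1],
    [0,0.004,0,0,0,0,1],
    [0,0.006,0,0,0,0,1],
    [0,0.008,0,0,0,0,1],
    [0,0.01,0,0,0,0,1]
  ]
}}

```text
time: 14.32
tool_pos: [584.8, -0.7, 91.8]
tcp_rot: [-180.0, -2.0, -10.6]
ft_force: [0.4, 0.6, 0.1]
finger_gap: -0.1
```

```bash

python3 - <<'E'
from plan import *
p,q=load();save(p+q.apply([0,10,0]),q)
E
python3 look.py w19
```

```text
t 14.3167 tcp [584.8  -0.7  91.8] [-180.    -2.   -10.6] F [0.4 0.6 0.1] gap -0.1 cmd [584.8  -0.6  91.7] [-180.    -2.   -10.6] j [-5.  8. 97. -0. 73. 96.]
0 [[339.0, 267.0], [343.0, 163.0]]
0.4 [[337.0, 289.0], [341.0, 175.0]]
0.8 [[313.0, 310.0], [316.0, 188.0]]
1 [[292.0, 319.0], [295.0, 194.0]]
1.2 [[268.0, 326.0], [268.0, 198.0]]
```

View pics/w19.png

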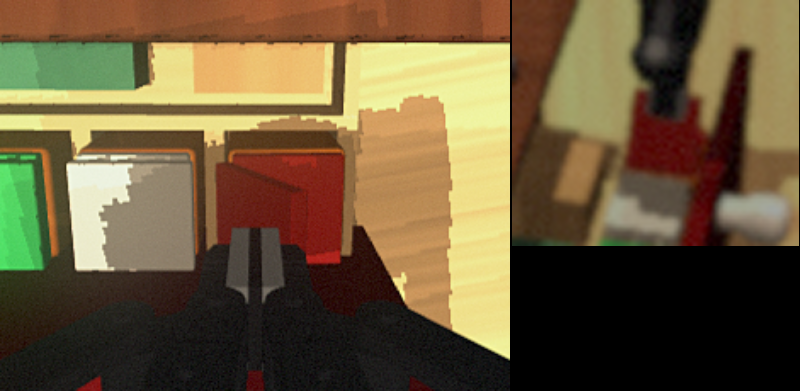

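>>> {"api": "jog_arm", "payload": {
  "targets": [
    [0,0.003,0,0,0,0,1],
    [0,0.006,0,0,0,0,1],
    [0,0.009,0.001,0,0,0,1],
    [0,0.012,0.003,0,0,0,1],
    [0,0.013,0.005,0,0,0,1]
  ]
}}

```text
time: 14.83
tool_pos: [582.5, -14.0, 86.6]
tcp_rot: [180.0, -2.0, -10.6]
ft_force: [0.5, 0.1, 0.4]
finger_gap: -0.0
```

```bash

python3 - <<'E'
from plan import *
p,q=load();save(p+q.apply([0,13,5]),q)
E
python3 look.py w20
```

```text
t 14.8333 tcp [582.5 -14.   86.6] [180.   -2.  -10.6] F [0.5 0.1 0.4] gap -0.0 cmd [582.6 -13.4  86.7] [-180.    -2.   -10.6] j [-6.  8. 98. -0. 72. 94.]
0 [[304.0, 274.0], [307.0, 167.0]]
0.4 [[298.0, 297.0], [301.0, 181.0]]
0.8 [[270.0, 320.0], [271.0, 194.0]]
1 [[248.0, 329.0], [248.0, 200.0]]
1.2 [[221.0, 337.0], [219.0, 205.0]]
```

View pics/w20.png

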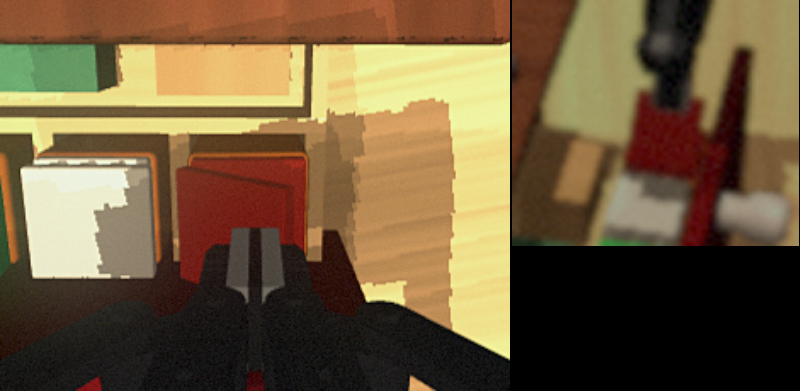

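>>> {"api": "jog_arm", "payload": {
  "targets": [
    [0,0,0.002,0,0,0,1],
    [0,0,0.004,0,0,0,1],
    [0,0,0.006,0,0,0,1],
    [0,0,0.008,0,0,0,1],
    [0,0,0.008,0,0,0,1]
  ]
}}

```text
time: 15.35
tool_pos: [582.5, -13.3, 78.1]
tcp_rot: [-180.0, -2.0, -10.6]
ft_force: [-0.2, 0.3, -0.5]
finger_gap: 0.2
```

```bash

python3 - <<'E'
from plan import *
p,q=load();save(p+q.apply([0,0,8]),q)
E
python3 look.py w21
```

```text
t 15.35 tcp [582.5 -13.3  78.1] [-180.    -2.   -10.6] F [-0.2  0.3 -0.5] gap 0.2 cmd [582.8 -13.4  78.7] [-180.    -2.   -10.6] j [-6.  9. 98. -0. 71. 94.]
0 [[308.0, 285.0], [311.0, 173.0]]
0.4 [[302.0, 310.0], [305.0, 188.0]]
0.8 [[273.0, 335.0], [275.0, 204.0]]
1 [[250.0, 346.0], [250.0, 210.0]]
1.2 [[222.0, 354.0], [219.0, 215.0]]
```

View pics/w21.png

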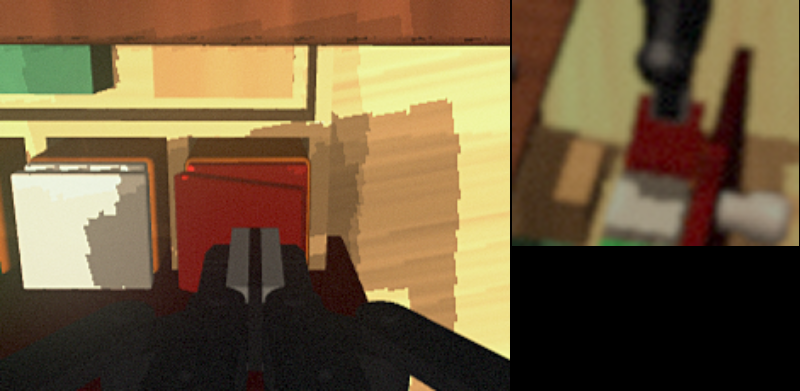

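The cap is closing with no jar contact, even with the TCP reading at z 78. So the real contact face must be about 18 mm above the reported TCP. I'll keep going slowly and watch the force.

>>> {"api": "jog_arm", "payload": {
  "targets": [
    [0,0,0.002,0,0,0,1],
    [0,0,0.004,0,0,0,1],
    [0,0,0.006,0,0,0,1],
    [0,0,0.006,0,0,0,1]
  ]
}}

```text
time: 15.78
tool_pos: [582.8, -13.5, 72.1]
tcp_rot: [-180.0, -2.0, -10.6]
ft_force: [1.1, -0.1, 1.0]
finger_gap: -0.0
```

>>> {"api": "jog_arm", "payload": {
  "targets": [
    [0,0,0.001,0,0,0,1],
    [0,0,0.002,0,0,0,1],
    [0,0,0.003,0,0,0,1],
    [0,0,0.003,0,0,0,1]
  ]
}}

```text
time: 16.12
tool_pos: [583.1, -13.5, 69.5]
tcp_rot: [-180.0, -2.0, -10.6]
ft_force: [0.7, 0.3, -0.7]
finger_gap: -0.2
```

```bash

python3 - <<'E'
from plan import *
p,q=load();save(p+q.apply([0,0,9]),q)
E
python3 look.py w22
```

```text
t 16.1167 tcp [583.1 -13.5  69.5] [-180.    -2.   -10.6] F [ 0.7  0.3 -0.7] gap -0.2 cmd [583.1 -13.5  69.7] [-180.    -2.   -10.6] j [-6.  9. 98. -0. 70. 94.]
0 [[310.0, 299.0], [314.0, 182.0]]
0.4 [[305.0, 326.0], [308.0, 199.0]]
0.8 [[274.0, 355.0], [276.0, 216.0]]
1 [[249.0, 367.0], [249.0, 224.0]]
1.2 [[219.0, 376.0], [217.0, 230.0]]
```

View pics/w22.png

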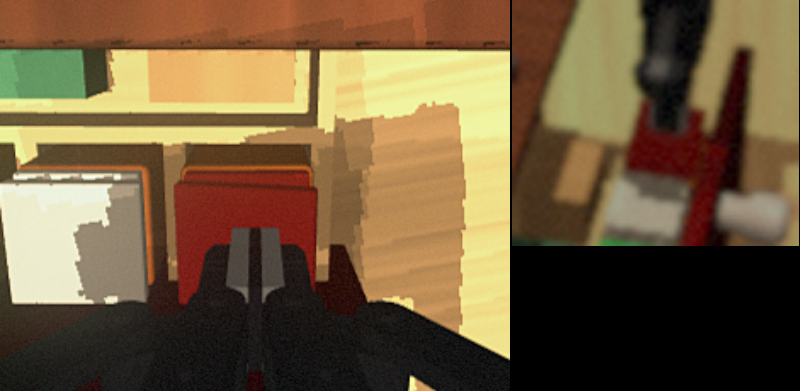

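>>> {"api": "jog_arm", "payload": {
  "targets": [
    [0,0,0.001,0,0,0,1],
    [0,0,0.002,0,0,0,1],
    [0,0,0.003,0,0,0,1],
    [0,0,0.003,0,0,0,1]
  ]
}}

```text
time: 16.55
tool_pos: [583.2, -13.5, 66.5]
tcp_rot: [-180.0, -2.0, -10.6]
ft_force: [0.1, 0.3, 1.1]
finger_gap: 0.2
```

>>> {"api": "jog_arm", "payload": {
  "targets": [
    [0,0,0.001,0,0,0,1],
    [0,0,0.002,0,0,0,1],
    [0,0,0.003,0,0,0,1],
    [0,0,0.003,0,0,0,1]
  ]
}}

```text
time: 16.88
tool_pos: [583.4, -13.6, 63.8]
tcp_rot: [-180.0, -2.0, -10.6]
ft_force: [-1.3, 0.4, 0.7]
finger_gap: -0.2
```

```bash

python3 - <<'E'
from plan import *
p,q=load();save(p+q.apply([0,0,6]),q)
E
python3 look.py w23
```

```text
t 16.8833 tcp [583.4 -13.6  63.8] [-180.    -2.   -10.6] F [-1.3  0.4  0.7] gap -0.2 cmd [583.4 -13.5  63.7] [-180.    -2.   -10.6] j [-6. 10. 99. -0. 70. 94.]
0 [[312.0, 309.0], [316.0, 189.0]]
0.4 [[306.0, 338.0], [310.0, 207.0]]
0.8 [[275.0, 369.0], [276.0, 226.0]]
1 [[249.0, 382.0], [249.0, 234.0]]
1.2 [[218.0, 392.0], [215.0, 241.0]]
```

View pics/w23.png

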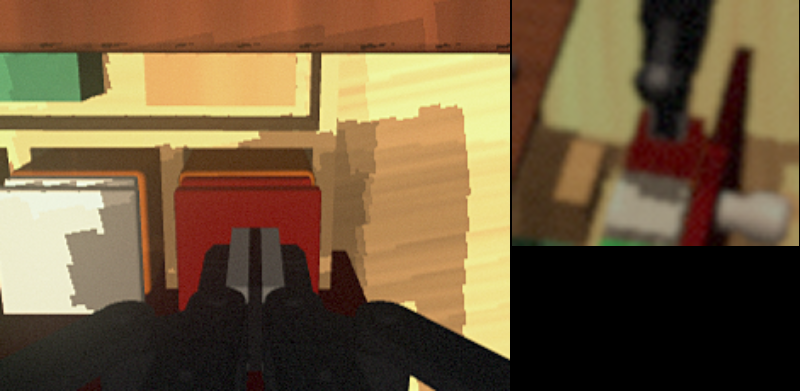

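>>> {"api": "jog_arm", "payload": {
  "targets": [
    [0,0,0.001,0,0,0,1],
    [0,0,0.002,0,0,0,1],
    [0,0,0.003,0,0,0,1],
    [0,0,0.003,0,0,0,1]
  ]
}}

```text
time: 17.32
tool_pos: [585.7, -14.0, 63.4]
tcp_rot: [-180.0, -2.3, -10.6]
ft_force: [-0.5, -1.6, 12.0]
finger_gap: 0.1
```

>>> {"api": "jog_arm", "payload": {
  "targets": [
    [0,0,0.001,0,0,0,1],
    [0,0,0.002,0,0,0,1],
    [0,0,0.002,0,0,0,1]
  ]
}}

```text
time: 17.57
tool_pos: [587.3, -14.3, 63.2]
tcp_rot: [-180.0, -2.5, -10.6]
ft_force: [-0.6, -2.5, 19.4]
finger_gap: -0.2
```

>>> {"api": "jog_arm", "payload": {
  "targets": [
    [0,0,-0.01,0,0,0,1],
    [0,0,-0.04,0,0,0,1],
    [0,0,-0.08,0,0,0,1],
    [0,0,-0.11,0,0,0,1],
    [0,0,-0.11,0,0,0,1]
  ]
}}

```text
time: 17.98
tool_pos: [583.7, -13.1, 177.1]
tcp_rot: [-179.9, -2.7, -10.6]
ft_force: [1.6, -0.2, 2.1]
finger_gap: -0.2
```

```bash

python3 - <<'E'
from plan import *
p,q=load();save(p+q.apply([0,0,-105]),q)
E
python3 look.py w24
```

```text
t 17.9833 tcp [583.7 -13.1 177.1] [-179.9   -2.7  -10.6] F [ 1.6 -0.2  2.1] gap -0.2 cmd [579.7 -12.9 168.6] [-180.    -2.   -10.6] j [-6.  3. 93. -0. 81. 94.]
0 [[290.0, 201.0], [292.0, 126.0]]
0.4 [[286.0, 211.0], [287.0, 132.0]]
0.8 [[267.0, 221.0], [268.0, 137.0]]
1 [[253.0, 225.0], [253.0, 140.0]]
1.2 [[236.0, 228.0], [235.0, 141.0]]
```

View pics/w24.png

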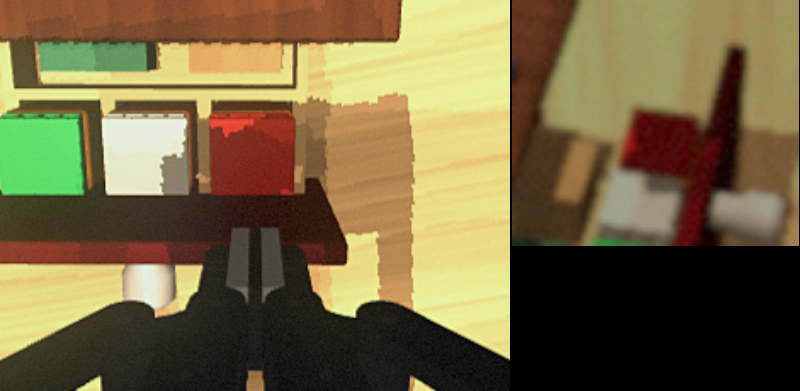

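```bash
cat >> plan.py <<'E'
def corner_tcp(c,pitch):
    Q=ori(pitch); return np.array(c)-Q.apply([11,0,-22]),Q
E
python3 - <<'E'
from plan import *
P,Q=corner_tcp(rk((-268,0,88)),-22)
p,q=load()
plan([(P+[0,0,110],Q,1),(P,Q,1)])
E
```

```text
4 x [-0.091, -0.057, -0.008, 0.0, 0.349, 0.0, 1]
3 x [-0.042, 0.0, 0.102, 0.0, 0.0, 0.0, 1]
end [499.9  60.1  63.1] [-180.   -22.   -10.6]
```

>>> {"api": "jog_arm", "payload": {
  "targets": [
    [-0.091,-0.057,-0.008,0,0.349,0,1],
    [-0.091,-0.057,-0.008,0,0.349,0,1],
    [-0.091,-0.057,-0.008,0,0.349,0,1],
    [-0.091,-0.057,-0.008,0,0.349,0,1],
    [-0.091,-0.057,-0.008,0,0.349,0,1]
  ]
}}

```text
time: 18.5
tool_pos: [493.0, 61.7, 165.9]
tcp_rot: [179.9, -21.7, -10.5]
ft_force: [-1.1, -0.4, -1.7]
finger_gap: -0.3
```

>>> {"api": "jog_arm", "payload": {
  "targets": [
    [-0.014,0,0.034,0,0,0,1],
    [-0.028,0,0.068,0,0,0,1],
    [-0.038,0,0.092,0,0,0,1],
    [-0.042,0,0.102,0,0,0,1],
    [-0.042,0,0.102,0,0,0,1]
  ]
}}

```text
time: 18.92
tool_pos: [495.5, 59.7, 57.0]
tcp_rot: [179.8, -21.5, -10.6]
ft_force: [-0.8, -0.5, 0.2]
finger_gap: -0.1
```

```bash
sed -i 's/\[110:170,230:300\]/[110:180,210:290]/;s/fx=4.1,fy=4.1/fx=3.55,fy=3.55/' look.py; python3 look.py w25; python3 - <<'E'
from plan import *
P,Q=corner_tcp(rk((-190,0,88)),-28)
plan([(P,Q,1)],step=20)
P,Q=corner_tcp(rk((-133,0,88)),-33)
plan([(P,Q,1)],step=15)
E
```

```text
t 18.9167 tcp [495.5  59.7  57. ] [179.8 -21.5 -10.6] F [-0.8 -0.5  0.2] gap -0.1 cmd [499.9  60.1  63.1] [-180.   -22.   -10.6] j [  6. -22. 131.  -8.  50. 110.]
0 [[494.0, -25.0], [488.0, -146.0]]
0.4 [[509.0, -52.0], [503.0, -186.0]]
0.8 [[498.0, -80.0], [491.0, -227.0]]
1 [[480.0, -92.0], [474.0, -245.0]]
1.2 [[455.0, -101.0], [449.0, -259.0]]
5 x [0.075, 0.0, 0.03, 0.0, 0.104, 0.0, 1]
end [579.3  45.2  63.4] [-180.   -28.   -10.6]
4 x [0.052, 0.0, 0.028, 0.0, 0.088, 0.0, 1]
end [637.3  34.3  63.1] [-180.   -33.   -10.6]
```

View pics/w25.png

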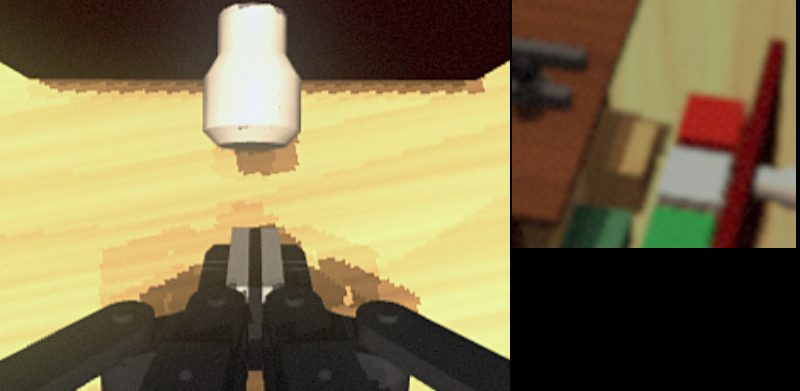

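The fingertips at column 255 line up with the knob at (252,140), and all the caps look shut in the side view. I'll push now.

>>> {"api": "jog_arm", "payload": {
  "targets": [
    [0.015,0,0.006,0,0.02,0,1],
    [0.03,0,0.012,0,0.04,0,1],
    [0.045,0,0.018,0,0.06,0,1],
    [0.06,0,0.024,0,0.08,0,1],
    [0.075,0,0.03,0,0.104,0,1]
  ]
}}

```text
time: 19.43
tool_pos: [580.6, 45.0, 64.6]
tcp_rot: [-180.0, -28.1, -10.6]
ft_force: [-2.7, 0.0, -0.6]
finger_gap: -0.3
```

```bash
python3 look.py w26
```

```text
t 19.4333 tcp [580.6  45.   64.6] [-180.   -28.1  -10.6] F [-2.7  0.  -0.6] gap -0.3 cmd [637.3  34.3  63.1] [-180.   -33.   -10.6] j [  4. -13. 125. -10.  40. 111.]
0 [[500.0, 249.0], [488.0, 124.0]]
0.4 [[516.0, 246.0], [501.0, 108.0]]
0.8 [[504.0, 244.0], [489.0, 92.0]]
1 [[487.0, 242.0], [472.0, 85.0]]
1.2 [[461.0, 242.0], [448.0, 79.0]]
```

View pics/w26.png

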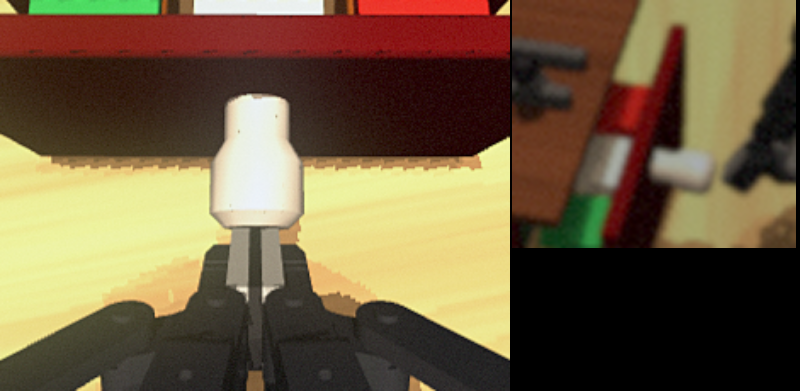

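>>> {"api": "jog_arm", "payload": {
  "targets": [
    [0.012,0,0.006,0,0.02,0,1],
    [0.026,0,0.014,0,0.04,0,1],
    [0.04,0,0.021,0,0.065,0,1],
    [0.052,0,0.028,0,0.088,0,1],
    [0.052,0,0.028,0,0.088,0,1]
  ]
}}

```text
time: 19.95
tool_pos: [638.6, 34.1, 64.3]
tcp_rot: [-180.0, -33.1, -10.7]
ft_force: [-0.9, 0.2, 0.7]
finger_gap: -0.0
```

```bash
python3 look.py w27;python3 - <<'E'
from plan import *
P,Q=corner_tcp(rk((-125,0,88)),-33)
p,q=load();print(q.inv().apply(P-p))
E
```

```text
t 19.95 tcp [638.6  34.1  64.3] [-180.   -33.1  -10.7] F [-0.9  0.2  0.7] gap -0.0 cmd [637.3  34.3  63.1] [-180.   -33.   -10.6] j [  3.  -6. 122. -14.  33. 113.]
0 [[531.0, 461.0], [510.0, 309.0]]
0.4 [[551.0, 478.0], [526.0, 307.0]]
0.8 [[542.0, 496.0], [515.0, 306.0]]
1 [[523.0, 505.0], [497.0, 305.0]]
1.2 [[494.0, 511.0], [470.0, 304.0]]
[7.18136316 0.01710556 4.1333525 ]
```

View pics/w27.png

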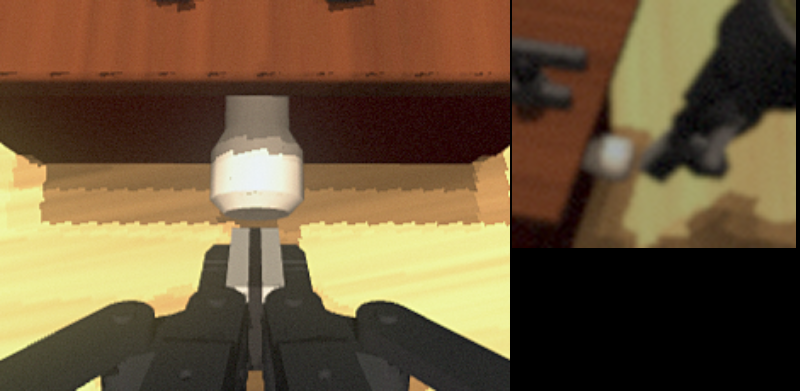

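>>> {"api": "jog_arm", "payload": {
  "targets": [
    [0.002,0,0.001,0,0,0,1],
    [0.004,0,0.002,0,0,0,1],
    [0.006,0,0.004,0,0,0,1],
    [0.007,0,0.004,0,0,0,1],
    [0.008,0,0.005,0,0,0,1]
  ]
}}

```text
time: 20.47
tool_pos: [643.4, 33.2, 61.4]
tcp_rot: [179.9, -32.6, -10.6]
ft_force: [-37.0, 8.3, 22.8]
finger_gap: 0.0
```

>>> {"api": "jog_arm", "payload": {
  "targets": [
    [-0.006,0,-0.004,0,0,0,1],
    [-0.015,0,-0.01,0,0,0,1],
    [-0.04,0,-0.028,0,0,0,1],
    [-0.05,0,-0.05,0,0,0,1],
    [-0.05,0,-0.05,0,0,0,1]
  ]
}}

```text
time: 20.88
tool_pos: [576.5, 46.0, 78.8]
tcp_rot: [-180.0, -33.0, -10.6]
ft_force: [-0.3, 0.0, -0.6]
finger_gap: -0.2
```

```bash
python3 - <<'E'
from plan import *
p,q=load();save(p+q.apply([-50,0,-50]),q)
E
python3 look.py w28; python3 - <<'E'
from plan import *
from bench import r
import cv2
from h import proj
t=np.array([643.4,33.2,61.4]);Q=R.from_euler('xyz',[180,-32.6,-10.6],degrees=True);c=t+Q.apply([11,0,-22])
d=c-rk((0,0,0));a=np.radians(-10.6);print('corner rack x',d[0]*np.cos(a)+d[1]*np.sin(a),c[2])
d=r.snapshot("top");im=cv2.cvtColor(d["pixels"],cv2.COLOR_RGB2BGR)[140:210,260:370]
a0=cv2.imread("pics/top0.png")[140:210,260:370]
cv2.imwrite("pics/t28.png",cv2.resize(np.vstack([a0,im]),None,fx=4.2,fy=4.2,interpolation=cv2.INTER_CUBIC))
d=r.snapshot("wrist");im=cv2.cvtColor(d["pixels"],cv2.COLOR_RGB2BGR)
cal=(d['fx'],d['cx'],d['cy'],d['origin'],d['attitude'])
for u,v in proj('w',[rk((-128,0,88)),rk((-124,14,88)),rk((-124,-14,88)),rk((-112,110,145)),rk((-112,-110,145))],cal): cv2.circle(im,(int(u),int(v)),2,(255,0,255),-1)
cv2.imwrite("pics/w28f.png",im)
E
```

```text
t 20.8833 tcp [576.5  46.   78.8] [-180.   -33.   -10.6] F [-0.3  0.  -0.6] gap -0.2 cmd [569.3  47.1  77.8] [-180.   -33.   -10.6] j [  5. -18. 130. -14.  37. 115.]
0 [[481.0, 238.0], [467.0, 126.0]]
0.4 [[492.0, 230.0], [476.0, 108.0]]
0.8 [[479.0, 221.0], [463.0, 90.0]]
1 [[462.0, 218.0], [447.0, 82.0]]
1.2 [[439.0, 215.0], [425.0, 76.0]]
corner rack x -126.9131664981792 85.86043136923274
```

View pics/w28f.png

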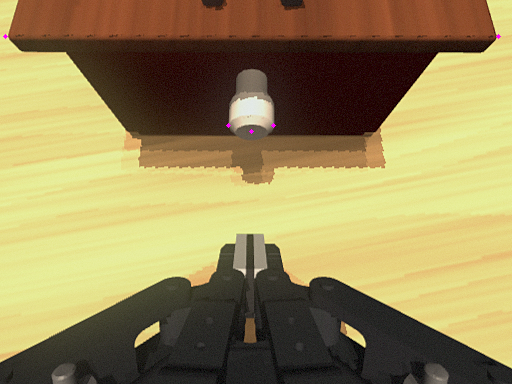

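View pics/t28.png

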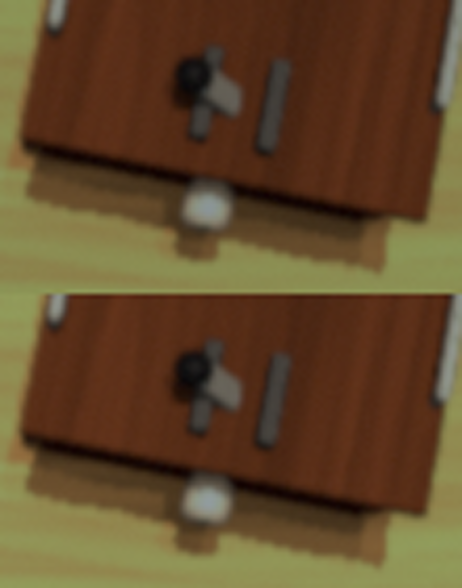

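```bash
python3 - <<'E'
from bench import r
import cv2,numpy as np
def cen(im):
    a=im[182:198,300:318].astype(float).min(2);w=np.clip(a-90,0,None);y,x=np.mgrid[182:198,300:318];return (x*w).sum()/w.sum(),(y*w).sum()/w.sum()
print(cen(cv2.imread("pics/top0.png")),cen(r.snapshot("top")["pixels"]))
s=r.sense();print(s['time'],s['ft_force'].round(1),s['qd'].round(2))
r.hand_in()
E
```

```text
(np.float64(309.0), np.float64(189.1836188436831)) (np.float64(308.988672405981), np.float64(189.2020842772995))
21.1333 [ 0.3  0.2 -0.1] [-0.12  0.77 -0.04 -0.11  0.13  0.02]
the job is handed in; nothing more can be done
```

The red cap is pressed shut, the tray is fully home, and I handed the job in at about 21 s of the 72 s allowed.

- **Catch:** a tug on the knob showed the tray was not held, so I left the lever alone. It still leans to +y as at the start.
- **Tray out:** I pulled it 125 mm to its stop.
- **Red cap:** I swept it over to -y and pressed down with 19 N. In the last picture before the tray went in, it lay flat and level with the white and green caps, and all three jars stood upright.
- **Tray home:** I pushed on the end of the knob until it hit the stop. In the top picture the knob is within 0.02 px of where it started. The arm is about 60 mm clear, with no force reading.

**What went wrong or disagreed:**
- **Cap sweeps:** the fingers passed over the cap several times before it closed. The shut fingertips turned out to end about 22 mm short of the reported TCP, so I had been too high.
- **Grip on the knob:** this also explains the jaw opening of 23.7 mm on the 28 mm knob, since the pads held it above its centre. It did not slip.
- **Force at the stop:** the last push peaked at about 44 N at the wrist, through the fingertips. That is under the 120 N wrist limit but higher than I meant. It is above the 40 N limit for the arm and gripper body, though only the fingertips touched the knob.
- **Not checked:** the caps can't be seen under the roof once the tray is home, so I could not recheck them after the final push.

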